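Sort the body packs by weight and arm the charger

TASK

Feel each silver body pack by its weight: stand the heavy ones, which still have their battery inside, upright in slots of the black charging dock, and the light, empty ones upright in slots of the grey storage rack, each down on the floor of its slot. When every pack is away, move the yellow interlock pin from the rack to the charging dock's round opening and push it fully home. Leave the jar, the stand clip and the grille ball where they are.

Things in the scene. Friction and masses are not known exactly. Their poses are not given: they have to be found in the camera images.
- pack_a: silver lavalier body pack, up to six alike (None all through if absent): upright box 60 x 30 x 95 mm (x, y, z), on top near the ends a black aerial stub 14 mm high and a socket 5 mm high. Origin: centre of underside, z up, x along the 60 mm width. Starts standing. Empty 140 g, with battery inside 380 g (within 10 percent): only the weight tells. Either way round fits a slot
- pack_b: silver lavalier body pack, up to six alike (None all through if absent): upright box 60 x 30 x 95 mm (x, y, z), on top near the ends a black aerial stub 14 mm high and a socket 5 mm high. Origin: centre of underside, z up, x along the 60 mm width. Starts standing. Empty 140 g, with battery inside 380 g (within 10 percent): only the weight tells. Either way round fits a slot
- pack_c: silver lavalier body pack, up to six alike (None all through if absent): upright box 60 x 30 x 95 mm (x, y, z), on top near the ends a black aerial stub 14 mm high and a socket 5 mm high. Origin: centre of underside, z up, x along the 60 mm width. Starts standing. Empty 140 g, with battery inside 380 g (within 10 percent): only the weight tells. Either way round fits a slot
- pack_d: silver lavalier body pack, up to six alike (None all through if absent): upright box 60 x 30 x 95 mm (x, y, z), on top near the ends a black aerial stub 14 mm high and a socket 5 mm high. Origin: centre of underside, z up, x along the 60 mm width. Starts standing. Empty 140 g, with battery inside 380 g (within 10 percent): only the weight tells. Either way round fits a slot
- pack_e: silver lavalier body pack, up to six alike (None all through if absent): upright box 60 x 30 x 95 mm (x, y, z), on top near the ends a black aerial stub 14 mm high and a socket 5 mm high. Origin: centre of underside, z up, x along the 60 mm width. Starts standing. Empty 140 g, with battery inside 380 g (within 10 percent): only the weight tells. Either way round fits a slot
- pack_f: silver lavalier body pack, up to six alike (None all through if absent): upright box 60 x 30 x 95 mm (x, y, z), on top near the ends a black aerial stub 14 mm high and a socket 5 mm high. Origin: centre of underside, z up, x along the 60 mm width. Starts standing. Empty 140 g, with battery inside 380 g (within 10 percent): only the weight tells. Either way round fits a slot
- charger: charging dock: black block, green side strips and lamps, yellow strips by its round opening, 300 x 80 x 48 mm, 2 kg, loose on rubber feet. Origin: centre of underside, x along its length. In its top three slots 66 x 36 mm (long side along x), with sprung floors, at x = -98, -22, +54 mm, rims chamfered 4 mm, and a round opening 14 mm wide, 40 mm deep, at x = +120 mm
- rack: storage rack: plain light grey block with white side strips, 300 x 80 x 48 mm, 2 kg, loose on rubber feet. Origin: centre of underside, x along its length. In its top three slots 66 x 36 mm (long side along x), with sprung floors, at x = -98, -22, +54 mm, rims chamfered 4 mm, and a round opening 14 mm wide, 40 mm deep, at x = +120 mm, in which the interlock pin is parked at the start
- charger_slot0 (a point): slot 0 (x = -98 mm) of the charging dock: centre of its floor, a sprung plate 17 mm above the shelf at rest. The plate stays up under an empty pack and sinks 8 mm (to 9 mm above the shelf) under one with a battery; about 2 N starts it, 3 N holds it down
- charger_slot1 (a point): slot 1 (x = -22 mm) of the charging dock: centre of its floor, a sprung plate 17 mm above the shelf at rest. The plate stays up under an empty pack and sinks 8 mm (to 9 mm above the shelf) under one with a battery; about 2 N starts it, 3 N holds it down
- charger_slot2 (a point): slot 2 (x = +54 mm) of the charging dock: centre of its floor, a sprung plate 17 mm above the shelf at rest. The plate stays up under an empty pack and sinks 8 mm (to 9 mm above the shelf) under one with a battery; about 2 N starts it, 3 N holds it down
- rack_slot0 (a point): slot 0 (x = -98 mm) of the storage rack: centre of its floor, a sprung plate 17 mm above the shelf at rest. The plate stays up under an empty pack and sinks 8 mm (to 9 mm above the shelf) under one with a battery; about 2 N starts it, 3 N holds it down
- rack_slot1 (a point): slot 1 (x = -22 mm) of the storage rack: centre of its floor, a sprung plate 17 mm above the shelf at rest. The plate stays up under an empty pack and sinks 8 mm (to 9 mm above the shelf) under one with a battery; about 2 N starts it, 3 N holds it down
- rack_slot2 (a point): slot 2 (x = +54 mm) of the storage rack: centre of its floor, a sprung plate 17 mm above the shelf at rest. The plate stays up under an empty pack and sinks 8 mm (to 9 mm above the shelf) under one with a battery; about 2 N starts it, 3 N holds it down
- charger_opening (a point): centre of the mouth of the charging dock's round interlock opening, level with the block's top, 48 mm above the shelf
- pin: interlock pin, 86 mm long, 60 g: steel shaft 10 mm thick and 36 mm long, pointed at the foot (3 mm chamfer), under a square yellow grip 24 x 24 x 50 mm. Origin: tip of the shaft; z up along the pin; x, y square to the grip's faces. Fully home, the underside of the grip rests on the block
- pin_collar (a point): point on the pin's axis at the underside of its yellow grip, 36 mm above the tip
- jar: white ceramic desiccant jar, 60 mm across, 85 mm high, bystander; origin: centre of underside
- clip: black polymer stand clip, 70 x 30 x 34 mm, bystander lying beyond the packs; origin: centre of underside
- grille: chrome grille ball, 56 mm across, in a rubber cup, 64 mm high in all, bystander; origin: centre of underside
- bayonet: empty twist-lock bayonet mount, 90 x 90 x 50 mm, bolted to the shelf, not used; origin: centre of underside
There are look-alikes about, which are no part of the job. Leave any red look-alike of the pack_c alone.

How it is judged (in metres and radians):
On the way, in this order (a step that is already met when the one before it is completed fails the run):
1. every pack stands in the right block: those with a battery in the charging dock, its floor sunk under them, the empty ones in the rack, its floor up (angle between each of pack_a, pack_b, pack_c, pack_d, pack_e, pack_f's own z axis and vertical below 0.12 rad and (((horizontal distance between pack_a and charger_slot0 below 0.008 m or horizontal distance between pack_a and charger_slot1 below 0.008 m or horizontal distance between pack_a and charger_slot2 below 0.008 m) and height (world z) of pack_a below 0.0125 m) or ((horizontal distance between pack_a and rack_slot0 below 0.008 m or horizontal distance between pack_a and rack_slot1 below 0.008 m or horizontal distance between pack_a and rack_slot2 below 0.008 m) and height (world z) of pack_a between 0.0135 and 0.0215 m)) and (((horizontal distance between pack_b and charger_slot0 below 0.008 m or horizontal distance between pack_b and charger_slot1 below 0.008 m or horizontal distance between pack_b and charger_slot2 below 0.008 m) and height (world z) of pack_b below 0.0125 m) or ((horizontal distance between pack_b and rack_slot0 below 0.008 m or horizontal distance between pack_b and rack_slot1 below 0.008 m or horizontal distance between pack_b and rack_slot2 below 0.008 m) and height (world z) of pack_b between 0.0135 and 0.0215 m)) and (((horizontal distance between pack_c and charger_slot0 below 0.008 m or horizontal distance between pack_c and charger_slot1 below 0.008 m or horizontal distance between pack_c and charger_slot2 below 0.008 m) and height (world z) of pack_c below 0.0125 m) or ((horizontal distance between pack_c and rack_slot0 below 0.008 m or horizontal distance between pack_c and rack_slot1 below 0.008 m or horizontal distance between pack_c and rack_slot2 below 0.008 m) and height (world z) of pack_c between 0.0135 and 0.0215 m)) and (((horizontal distance between pack_d and charger_slot0 below 0.008 m or horizontal distance between pack_d and charger_slot1 below 0.008 m or horizontal distance between pack_d and charger_slot2 below 0.008 m) and height (world z) of pack_d below 0.0125 m) or ((horizontal distance between pack_d and rack_slot0 below 0.008 m or horizontal distance between pack_d and rack_slot1 below 0.008 m or horizontal distance between pack_d and rack_slot2 below 0.008 m) and height (world z) of pack_d between 0.0135 and 0.0215 m)) and (((horizontal distance between pack_e and charger_slot0 below 0.008 m or horizontal distance between pack_e and charger_slot1 below 0.008 m or horizontal distance between pack_e and charger_slot2 below 0.008 m) and height (world z) of pack_e below 0.0125 m) or ((horizontal distance between pack_e and rack_slot0 below 0.008 m or horizontal distance between pack_e and rack_slot1 below 0.008 m or horizontal distance between pack_e and rack_slot2 below 0.008 m) and height (world z) of pack_e between 0.0135 and 0.0215 m)) and (((horizontal distance between pack_f and charger_slot0 below 0.008 m or horizontal distance between pack_f and charger_slot1 below 0.008 m or horizontal distance between pack_f and charger_slot2 below 0.008 m) and height (world z) of pack_f below 0.0125 m) or ((horizontal distance between pack_f and rack_slot0 below 0.008 m or horizontal distance between pack_f and rack_slot1 below 0.008 m or horizontal distance between pack_f and rack_slot2 below 0.008 m) and height (world z) of pack_f between 0.0135 and 0.0215 m))), for 0.2 s.
2. then the interlock pin is fully home in the charging dock's opening (horizontal distance between pin_collar and charger_opening below 0.005 m and distance between pin_collar and charger_opening below 0.007 m and angle between pin's own z axis and vertical below 0.12 rad), for 0.2 s.
At the end, for the whole second after the job is handed in: Each pack is upright (0.12 rad) within 8 mm of a slot centre: in the charging dock with its floor sunk (underside below 12.5 mm), or in the rack with the floor up (13.5 to 21.5 mm); the pin is upright, its grip underside within 5 mm sideways and 7 mm in all of the dock opening; all at rest (all of step 1 and all of step 2 and linear speed of each of pack_a, pack_b, pack_c, pack_d, pack_e, pack_f, pin, charger, rack below 0.03 m/s); the robot touches nothing.
It fails at once if the desiccant jar is shifted more than 30 mm or tipped (distance of jar from where it was at the start of the episode above 0.03 m or angle between jar's own z axis and vertical above 0.5 rad).
It fails at once if the stand clip is shifted more than 30 mm or tipped (distance of clip from where it was at the start of the episode above 0.03 m or angle between clip's own z axis and vertical above 0.5 rad).
It fails at once if the grille ball is shifted more than 30 mm or tipped (distance of grille from where it was at the start of the episode above 0.03 m or angle between grille's own z axis and vertical above 0.5 rad).
Of pack_a, pack_c, pack_e only 2 to 3 are there at a start; the rules pass over those that are not, and their reading is None.
Of pack_b, pack_d, pack_f only 2 to 3 are there at a start; the rules pass over those that are not, and their reading is None.
At some moment in a run one of charger, rack may be knocked a few centimetres aside while the robot is not near it.
It also fails if it takes over 210 s, if anything falls off the work surface, if the arm or the gripper's body presses on something with over 40 N, if the wrist force passes 120 N, or if a joint passes its speed limit or range.

ROBOT

A 6-joint arm with a two-finger parallel gripper is mounted at the origin on the work surface. World frame = base frame: x ahead of the robot, y to its left, z up, the work surface at z = 0. Lengths are in m, angles in degrees, forces in N, time in s.
With the tool pointing down it reaches from about 0.4 to 0.825 m from the base axis. Payload 7 kg.
Tool frame: the origin (TCP) lies midway between the tips of the shut fingers; the grasp point (between the pads) lies r.grasp_offset behind it (r.grasp_offset is the distance from the TCP to the grasp point, in m); z points along the fingers, y is the direction in which the jaws open and shut (so a half turn about z gives the same grasp; the last joint's range is limited). The gripper opens to 88 mm and grips with 3 to 60 N. Pads are 19 mm wide; open, the fingers measure 130 mm over their backs; the gripper's body (78 mm by 193 mm) begins 47 mm behind the grasp point.
Start: joints at [-58.321, 20.546, 0.682, 0, -70.136, -16.507], TCP at [0.177, -0.651, 0.227] pointing down, gripper open.
Joint ranges: [-176.03, 176.03], [-82.01, 121.73], [-58.28, 71.71], [-173.87, 95.51], [-174.79, -0.11], [-173.66, 173.66]. Speed limits (degrees/s): [136.94, 136.94, 172.46, 180, 180, 180].

INTERFACE

Orientations are given as [roll, pitch, yaw] about the fixed x, y, z axes, in that order (R = Rz(yaw) Ry(pitch) Rx(roll)).
In Python, from plant import status, imaging, r gives the robot as it stands.
- The arm moves only by the tool apply_moves, never from a script. Its argument "moves" is a list of rows, each a list of 6 numbers: the shift along the tool's x, y, z in units of 200 mm (1.0 is 200 mm), then the turn, a rotation vector about the tool's x, y, z in units of 90 degrees (1.0 is 90 degrees). In form: [[tx, ty, tz, rx, ry, rz], ...]. A call has 1 to 12 rows; each row is the pose to reach, as a shift and turn from the pose measured when the call began, along the tool's axes at that moment; what a row does not reach only later rows make up. A row lasts 1/8 s, in which the tool goes at most 62.5 mm and 10.7 degrees, less where a joint would pass 70% of its speed; a pose out of reach is approached as far as the arm can. A call with a number of a shift or a turn outside -1 to 1 is refused whole. A call with a gripper value outside its range is refused whole. "hand" is the closure, from -1 (fully open) to 1 (shut), set as the call begins (left out, the last holds). The fingers move at their own pace and stop on an object; "grip_force" is the grip in N (left out, the last holds). Time passes only in rows, so rows that repeat a pose let the fingers close. It gives the time, the measured TCP pose, the force and the opening at its end, in the units of the state.
- status.get_state(): the state, without advancing time (a new reading comes with each control period).
- imaging.capture(name): name is "scene" or "side" or "wrist"; returns (picture, depth): 420x560x3 uint8, blue, green, red; 420x560 float32, m along the optical axis (not along the pixel's ray), 0 where there is no reading.
- imaging.camera_info(name): a dict with "fx", "fy", "cx", "cy" (pixels), "T" (4x4, takes a point from camera to world coordinates). Camera axes: x right, y up, looking along -z (the intrinsics and any distortion apply to the point x, -y, -z); pixel columns grow to the right and rows downward; lengths in m; the calibration is good to about 2 mm. The wrist camera is an equidistant fisheye: a pixel r from the principal point sees the ray r / f radians off the axis. A picture is of the moment at which its call begins: read the wrist's pose just before it. camera_info takes no time and is no camera call; for the wrist camera it gives the pose at the moment of the call.
- r.close_job(): hands the job in, once; it reports no verdict.
The state is a dict: "time_s": time; "joints": joint angles; "qd": joint speeds; "joint_torque": joint torques, N m; "tcp_pos": TCP position; "eef_rot": TCP orientation; "contact_force": force on the tool from outside, world axes, zero at the start; "moment": the same for the moment, N m; "gripper_width": finger opening in m.
Only numpy, scipy, OpenCV 4.12 (cv2) and the standard library are available. Lean on these libraries where they do the work, as an engineer would, in place of code of your own. Each camera call takes 0.05 s, during which the arm holds its last target.

## Working session

There is one attempt and no reset: what is moved stays moved. The work goes in short steps, Python scripts to look and compute and a tool call to move; the robot and the scene stay as the last step left them, time stands still between calls to the robot, and variables do not carry over. Pictures are saved under pics/ and viewed, and the job is handed in when it is done.

Besides the shell and the picture viewer there is one more tool, called after "Call:" in YAML: its name, and indented under it one key for each argument. apply_moves: Moves the arm, as the interface text tells. Its arguments: {"type":"object","properties":{"moves":{"type":"array","items":{"type":"array","items":{"type":"number"}}},"hand":{"type":"number"},"grip_force":{"type":"number"}},"required":["moves"]}

```bash
ls; mkdir -p pics; python3 - <<'E'
from plant import status, imaging, r
import cv2
print(status.get_state(), r.grasp_offset)
for n in ["scene","side","wrist"]:
    p,d=imaging.capture(n); cv2.imwrite(f"pics/{n}0.png",p); i=imaging.camera_info(n); print(n,i)
    import numpy as np; np.save(f"pics/{n}0.npy",d)
E
```

```text
pics
{'time_s': 0.0, 'joints': array([-5.83208741e+01,  2.05902950e+01,  6.32743393e-01, -2.33976480e-02,
       -7.01367530e+01, -1.65090463e+01]), 'qd': array([-0.01145172, -0.05940449,  0.01086369,  0.12087025,  0.0139931 ,
        0.03070796]), 'joint_torque': array([-3.91808380e-04, -5.82709050e+01,  2.93055421e+01,  6.99737817e+00,
        6.98700955e-03, -1.62398596e-04]), 'tcp_pos': array([ 0.17651412, -0.65097812,  0.22561744]), 'eef_rot': array([ 1.79903332e+02, -5.71277076e-03, -1.64837884e+02]), 'contact_force': array([ 0.53982123, -0.38330362, -0.17433441]), 'moment': array([-0.07041047,  0.04048449, -0.00223521]), 'gripper_width': 0.08745976617790246} 0.0188
scene {'fx': 463.3559157959253, 'fy': 463.3559157959253, 'cx': 276.07124089093645, 'cy': 215.83123473874096, 'T': array([[ 0.82019688, -0.415902  ,  0.3928137 ,  0.95353294],
       [ 0.57185728,  0.61526407, -0.54261347, -0.5326255 ],
       [-0.01601013,  0.66968325,  0.74247426,  0.80846666],
       [ 0.        ,  0.        ,  0.        ,  1.        ]])}
side {'fx': 400.93356653083146, 'fy': 400.93356653083146, 'cx': 282.76801360986786, 'cy': 203.96024348834584, 'T': array([[-0.99766639,  0.04515245, -0.05121558,  0.52356723],
       [-0.06816213, -0.61511963,  0.78548186,  0.74660906],
       [ 0.00396272,  0.78713982,  0.61676187,  0.641855  ],
       [ 0.        ,  0.        ,  0.        ,  1.        ]])}
wrist {'fx': 325.19226210127806, 'fy': 325.19226210127806, 'cx': 272.10119681859044, 'cy': 205.66719688381187, 'T': array([[-0.26120792, -0.92638862, -0.2712463 ,  0.10291745],
       [ 0.96528087, -0.2501575 , -0.07519348, -0.67325385],
       [ 0.00180409, -0.28147   ,  0.95956833,  0.38419035],
       [ 0.        ,  0.        ,  0.        ,  1.        ]])}
```

View pics/scene0.png

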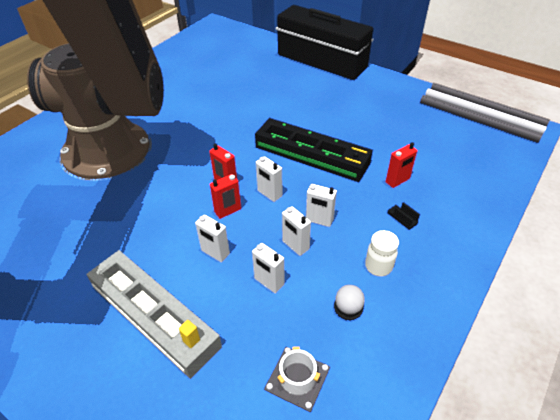

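View pics/side0.png

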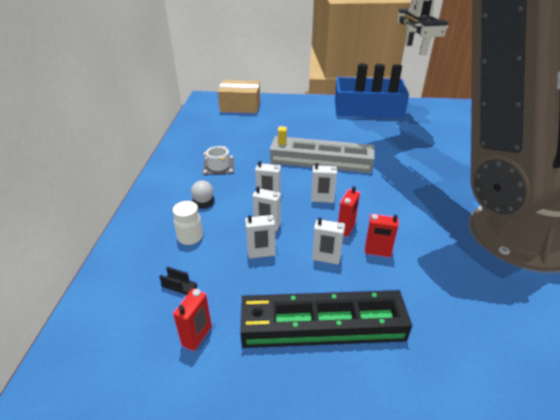

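View pics/wrist0.png

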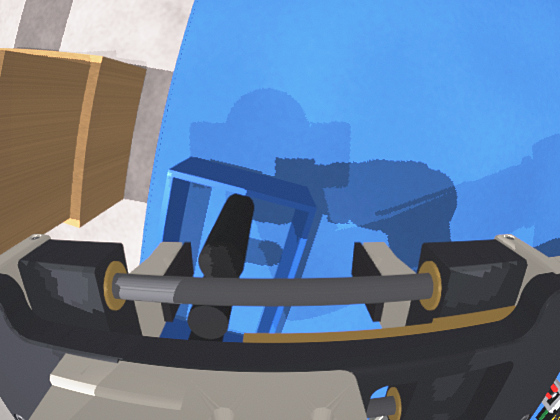

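```bash
cat > h.py <<'E'
import numpy as np, cv2
from scipy.spatial.transform import Rotation as R
def cloud(n,d,info,p):
    v,u=np.mgrid[0:420,0:560]
    x=(u-info['cx'])/info['fx']*d; y=-(v-info['cy'])/info['fy']*d
    P=np.stack([x,y,-d],-1).reshape(-1,3); m=(d.ravel()>0)
    T=info['T']; W=P@T[:3,:3].T+T[:3,3]
    return W[m],p.reshape(-1,3)[m]
def ortho(Ws,Cs,x0=0.1,x1=1.0,y0=-0.6,y1=0.45,s=0.0015,zmax=0.13,zmin=-.02):
    W=np.vstack(Ws);C=np.vstack(Cs)
    m=(W[:,0]>x0)&(W[:,0]<x1)&(W[:,1]>y0)&(W[:,1]<y1)&(W[:,2]<zmax)&(W[:,2]>zmin)
    W,C=W[m],C[m]; o=np.argsort(W[:,2]);W,C=W[o],C[o]
    img=np.zeros((int((x1-x0)/s)+1,int((y1-y0)/s)+1,3),np.uint8); z=np.full(img.shape[:2],-1.)
    i=((x1-W[:,0])/s).astype(int); j=((y1-W[:,1])/s).astype(int)
    img[i,j]=C; z[i,j]=W[:,2]
    return img,z
E
python3 - <<'E'
from h import *
from plant import imaging
Ws=[];Cs=[]
for n in ["scene","side"]:
    p=cv2.imread(f"pics/{n}0.png");d=np.load(f"pics/{n}0.npy");i=imaging.camera_info(n)
    W,C=cloud(n,d,i,p); m=(abs(W[:,2])<.01)&(C[:,0]>150)&(W[:,0]>.2)&(W[:,0]<1); print(n,np.median(W[m,2]))
    Ws.append(W);Cs.append(C)
    img,z=ortho([W],[C]); 
    g=cv2.resize(img,None,fx=1,fy=1); 
    for k in range(2,10): cv2.line(g,(0,int((1-k*.1)/.0015)),(8,int((1-k*.1)/.0015)),(255,255,255),1)
    cv2.imwrite(f"pics/or_{n}.png",g)
    # pack tops
    hsv=cv2.cvtColor(C[None],cv2.COLOR_BGR2HSV)[0]
    for lab,zl,zh,mm in [("grey",.088,.1,hsv[:,1]<70),("red",.088,.1,(hsv[:,1]>150)&((hsv[:,0]<10)|(hsv[:,0]>170)))]:
        m=mm&(W[:,2]>zl)&(W[:,2]<zh)&(W[:,0]>.2)&(W[:,0]<1)&(abs(W[:,1])<.5)
        b=np.zeros((1000,1100),np.uint8);q=W[m];b[(q[:,0]*1000).astype(int),((q[:,1]+.55)*1000).astype(int)]=255
        b=cv2.morphologyEx(b,cv2.MORPH_CLOSE,np.ones((7,7)))
        for c in cv2.findContours(b,cv2.RETR_EXTERNAL,cv2.CHAIN_APPROX_NONE)[0]:
            if cv2.contourArea(c)<300: continue
            (cy,cx),(w,h),a=cv2.minAreaRect(c); 
            bp=cv2.boxPoints(((cy,cx),(w,h),a)); e=[bp[1]-bp[0],bp[2]-bp[1]];e=max(e,key=np.linalg.norm)
            print(n,lab,"x %.3f y %.3f"%(cx/1000,cy/1000-.55),"%.0f x %.0f"%(max(w,h),min(w,h)),"long dir yaw %.1f"%(np.degrees(np.arctan2(e[0],e[1]))%180))
E
```

```text
scene 0.00035847147568746074
scene grey x 0.619 y -0.102 61 x 32 long dir yaw 174.4
scene grey x 0.616 y 0.104 59 x 31 long dir yaw 12.5
scene grey x 0.612 y 0.010 61 x 31 long dir yaw 166.5
scene grey x 0.478 y -0.106 59 x 31 long dir yaw 177.5
scene grey x 0.470 y 0.109 61 x 32 long dir yaw 171.9
scene red x 0.709 y 0.324 57 x 29 long dir yaw 69.3
scene red x 0.421 y 0.006 59 x 33 long dir yaw 68.5
scene red x 0.354 y 0.079 61 x 28 long dir yaw 169.7
side -0.0008093930831588048
side grey x 0.617 y -0.099 60 x 33 long dir yaw 173.5
side grey x 0.614 y 0.106 60 x 33 long dir yaw 14.0
side grey x 0.609 y 0.013 59 x 34 long dir yaw 160.0
side grey x 0.474 y -0.103 58 x 32 long dir yaw 177.1
side grey x 0.468 y 0.113 59 x 31 long dir yaw 171.6
side red x 0.707 y 0.329 60 x 30 long dir yaw 70.2
side red x 0.419 y 0.013 57 x 27 long dir yaw 67.2
side red x 0.353 y 0.087 57 x 28 long dir yaw 171.9
```

```bash
python3 - <<'E'
from h import *
from plant import imaging
for n in ["scene","side"]:
    p=cv2.imread(f"pics/{n}0.png");d=np.load(f"pics/{n}0.npy");i=imaging.camera_info(n)
    W,C=cloud(n,d,i,p)
    img,z=ortho([W],[C],.15,.95,-.5,.5,.00125)
    cv2.imwrite(f"pics/or_{n}.png",img[:600])
    m=(W[:,2]>.038)&(W[:,2]<.054)&(W[:,0]>.2)&(W[:,0]<.9)&(abs(W[:,1])<.5)
    b=np.zeros((1000,1100),np.uint8);q=W[m];b[(q[:,0]*1000).astype(int),((q[:,1]+.55)*1000).astype(int)]=255
    b=cv2.morphologyEx(b,cv2.MORPH_CLOSE,np.ones((9,9))); b=cv2.morphologyEx(b,cv2.MORPH_OPEN,np.ones((3,3)))
    for c in cv2.findContours(b,cv2.RETR_EXTERNAL,cv2.CHAIN_APPROX_NONE)[0]:
            (cy,cx),(w,h),a=cv2.minAreaRect(c); 
            if max(w,h)<100: continue
            bp=cv2.boxPoints(((cy,cx),(w,h),a)); e=[bp[1]-bp[0],bp[2]-bp[1]];e=max(e,key=np.linalg.norm)
            print(n,"x %.3f y %.3f"%(cx/1000,cy/1000-.55),"%.0f x %.0f"%(max(w,h),min(w,h)),"long dir yaw %.1f"%(np.degrees(np.arctan2(e[0],e[1]))%180))
E
```

```text
scene x 0.480 y 0.288 301 x 86 long dir yaw 6.7
scene x 0.478 y -0.295 302 x 82 long dir yaw 173.8
side x 0.477 y -0.293 299 x 86 long dir yaw 173.9
side x 0.478 y 0.290 301 x 83 long dir yaw 6.7
```

View pics/or_scene.png

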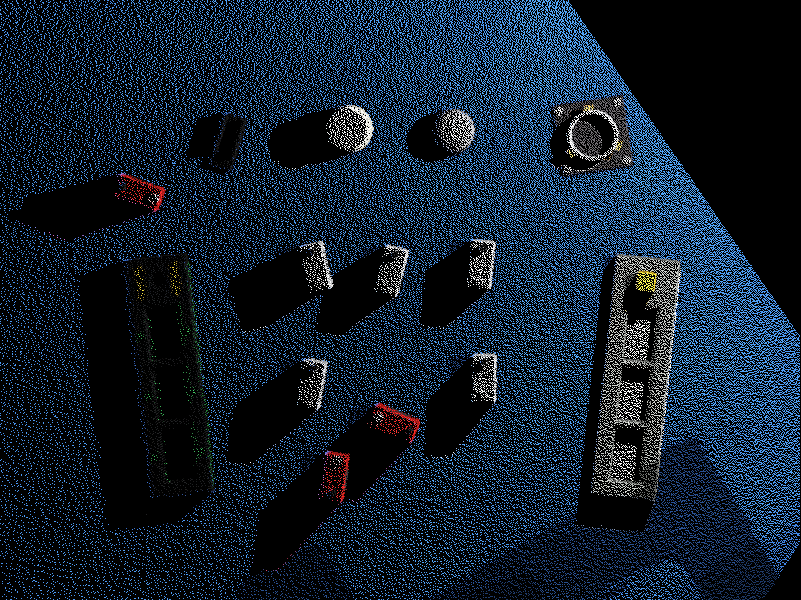

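View pics/or_side.png

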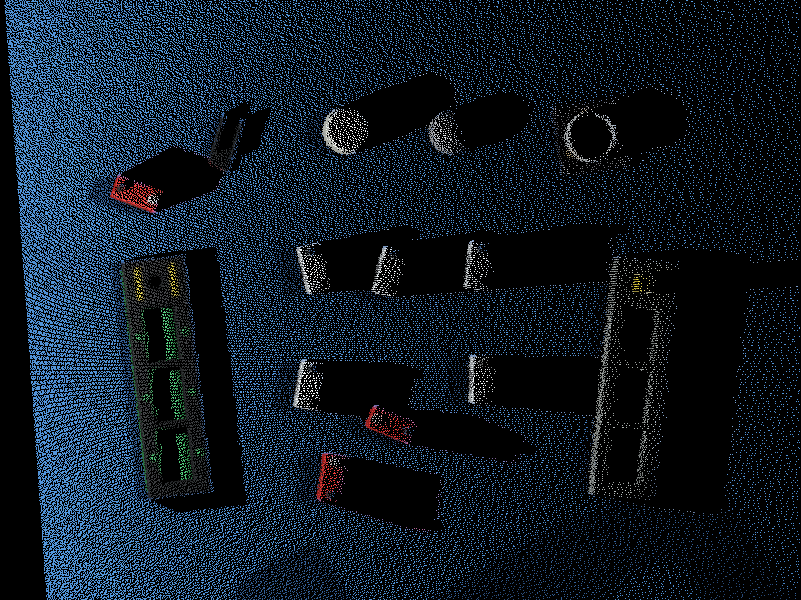

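```bash
cat > go.py <<'E'
import sys
from h import *
from plant import status
s=status.get_state()
x,y,z,yaw=map(float,sys.argv[1:5])
p=s['tcp_pos'];Rc=R.from_euler('xyz',s['eef_rot'],degrees=True)
def near(Y):
    return (Rc.inv()*(R.from_euler('xyz',[180,0,Y],degrees=True))).as_rotvec(degrees=True)
if len(sys.argv)<6: yaw=min([yaw,yaw+180],key=lambda Y:np.linalg.norm(near(Y)))
d=Rc.inv().apply(np.array([x,y,z])-p)/.2; w=near(yaw)/90
print("t",s['time_s'],"pos",p.round(4),"eul",s['eef_rot'].round(2),"F",s['contact_force'].round(2),"w",round(s['gripper_width'],4),"j",s['joints'].round(0))
print("row",np.r_[d,w].round(3).tolist(),"step/scale",np.abs(d).max().round(2))
E
python3 go.py 0.475 -0.104 0.25 -2.7; python3 -c "
from plant import status
for _ in range(3): print(status.get_state()['tcp_pos'],status.get_state()['contact_force'])"
```

```text
t 0.15 pos [ 0.1765 -0.6511  0.2259] eul [ 1.7993e+02 -1.0000e-02 -1.6483e+02] F [ 1.13 -0.74  0.01] w 0.0879 j [-58.  21.   1.  -0. -70. -17.]
row [-2.156, 2.25, -0.118, 0.001, -0.0, 0.199] step/scale 2.25
[ 0.17652972 -0.65114552  0.22586402] [ 1.13133995 -0.73878659  0.01273985]
[ 0.17652972 -0.65114552  0.22586402] [ 1.13133995 -0.73878659  0.01273985]
[ 0.17652972 -0.65114552  0.22586402] [ 1.13133995 -0.73878659  0.01273985]
```

Call:
apply_moves:
  moves:
    - [-0.2, 0.2, -0.15, 0, 0, 0]
    - [-0.4, 0.42, -0.15, 0, 0, 0]
    - [-0.6, 0.63, -0.15, 0, 0, 0]
    - [-0.8, 0.83, -0.15, 0, 0, 0]
    - [-0.96, 1.0, -0.15, 0, 0, 0]
  hand: -0.36
  grip_force: 15

```text
time_s: 0.78
tcp_pos: [0.3102, -0.406, 0.2561]
eef_rot: [179.9, 0.0, -164.8]
contact_force: [0.4, 0.2, -0.3]
gripper_width: 0.0597
```

Call:
apply_moves:
  moves:
    - [-0.2, 0.2, 0, 0, 0, 0.1]
    - [-0.4, 0.42, 0, 0, 0, 0.2]
    - [-0.6, 0.63, 0, 0, 0, 0.2]
    - [-0.8, 0.83, 0, 0, 0, 0.2]
    - [-0.96, 1.0, 0, 0, 0, 0.2]

```text
time_s: 1.4
tcp_pos: [0.4436, -0.1607, 0.2565]
eef_rot: [179.9, 0.0, 177.2]
contact_force: [0.2, -0.8, 0.2]
gripper_width: 0.0596
```

```bash
python3 go.py 0.475 -0.104 0.22 -2.7
```

```text
t 1.4 pos [ 0.4436 -0.1607  0.2565] eul [1.7992e+02 1.0000e-02 1.7725e+02] F [ 0.19 -0.77  0.21] w 0.0596 j [  4.  -0. -21.  -0. -69. -97.]
row [-0.143, 0.29, 0.183, 0.001, 0.0, -0.001] step/scale 0.29
```

Call:
apply_moves:
  moves:
    - [-0.143, 0.29, 0.183, 0, 0, 0]
    - [-0.143, 0.29, 0.4, 0, 0, 0]
    - [-0.143, 0.29, 0.65, 0, 0, 0]
    - [-0.143, 0.29, 0.85, 0, 0, 0]
    - [-0.143, 0.29, 1.0, 0, 0, 0]
    - [-0.143, 0.29, 1.0, 0, 0, 0]

```text
time_s: 2.15
tcp_pos: [0.4732, -0.1041, 0.0547]
eef_rot: [180.0, -0.3, 177.2]
contact_force: [-0.2, -0.7, 0.6]
gripper_width: 0.0595
```

Call:
apply_moves:
  moves:
    - [0, 0, 0, 0, 0, 0]
    - [0, 0, 0, 0, 0, 0]
    - [0, 0, 0, 0, 0, 0]
    - [0, 0, 0, 0, 0, 0]
  hand: 1

```text
time_s: 2.65
tcp_pos: [0.4737, -0.104, 0.0555]
eef_rot: [180.0, -0.2, 177.2]
contact_force: [-1.1, 1.0, 4.8]
gripper_width: 0.0305
```

Call:
apply_moves:
  moves:
    - [0, 0, -0.1, 0, 0, 0]
    - [0, 0, -0.3, 0, 0, 0]
    - [0, 0, -0.5, 0, 0, 0]
    - [0, 0, -0.7, 0, 0, 0]
    - [0, 0, -0.7, 0, 0, 0]
    - [0, 0, -0.7, 0, 0, 0]
    - [0, 0, -0.7, 0, 0, 0]

```text
time_s: 3.52
tcp_pos: [0.4733, -0.1042, 0.1942]
eef_rot: [180.0, -0.3, 177.2]
contact_force: [-0.6, -0.4, -2.1]
gripper_width: 0.03
```

```bash
cat > wt.py <<'E'
from plant import status,imaging
import cv2,sys,numpy as np
f=[]
for k in range(int(sys.argv[2]) if len(sys.argv)>2 else 4):
    p,d=imaging.capture("scene" if k%2==0 else "side"); f.append(status.get_state()['contact_force'])
    if k<2 and len(sys.argv)>1: n=["scene","side"][k];cv2.imwrite(f"pics/{n}_{sys.argv[1]}.png",p);np.save(f"pics/{n}_{sys.argv[1]}.npy",d)
print("F",np.mean(f,0).round(2),"std",np.std(f,0).round(2))
s=status.get_state();print(s['time_s'],s['tcp_pos'].round(4),s['eef_rot'].round(2),s['gripper_width'],s['joints'].round(0),s['joint_torque'].round(2))
E
python3 wt.py 1
```

```text
F [-0.47  0.13 -0.94] std [0.4  0.43 0.38]
3.725 [ 0.4739 -0.1042  0.1948] [179.98  -0.27 177.24] 0.030211378449388877 [  11.    4.  -25.   -0.  -61. -104.] [-1.000e-02 -3.360e+01  2.757e+01  6.640e+00 -1.000e-01 -0.000e+00]
```

View pics/side_1.png

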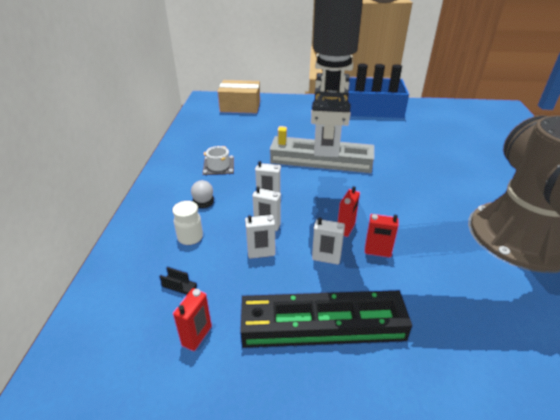

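```bash
python3 wt.py x 12; python3 - <<'E'
import numpy as np
def slot(o,yaw,xs):
    c,s=np.cos(np.radians(yaw)),np.sin(np.radians(yaw)); return [(round(o[0]+x*c,4),round(o[1]+x*s,4)) for x in xs]
X=[-.098,-.022,.054,.12]
print("dock",slot((.479,.289),6.7,X));print("rack",slot((.4775,-.294),-6.2,X))
E
```

```text
F [ 0.23  0.09 -1.09] std [0.44 0.45 0.39]
4.325 [ 0.4742 -0.1041  0.1955] [179.96  -0.18 177.25] 0.02993080121309466 [  11.    4.  -25.   -0.  -61. -104.] [ -0.   -33.49  27.67   6.66  -0.09   0.  ]
dock [(np.float64(0.3817), np.float64(0.2776)), (np.float64(0.4572), np.float64(0.2864)), (np.float64(0.5326), np.float64(0.2953)), (np.float64(0.5982), np.float64(0.303))]
rack [(np.float64(0.3801), np.float64(-0.2834)), (np.float64(0.4556), np.float64(-0.2916)), (np.float64(0.5312), np.float64(-0.2998)), (np.float64(0.5968), np.float64(-0.307))]
```

```bash
python3 go.py 0.454 -0.2915 0.195 -6.2
```

```text
t 4.325 pos [ 0.4742 -0.1041  0.1955] eul [179.96  -0.18 177.25] F [-0.28  0.12 -0.37] w 0.0299 j [  11.    4.  -25.   -0.  -61. -104.]
row [0.056, -0.941, 0.002, 0.0, -0.002, 0.038] step/scale 0.94
```

Call:
apply_moves:
  moves:
    - [0.01, -0.15, 0, 0, 0, 0.01]
    - [0.025, -0.4, 0, 0, 0, 0.02]
    - [0.04, -0.65, 0, 0, 0, 0.038]
    - [0.056, -0.85, 0, 0, -0.002, 0.038]
    - [0.056, -0.941, 0.002, 0, -0.002, 0.038]
    - [0.056, -0.941, 0.15, 0, -0.002, 0.038]
    - [0.056, -0.941, 0.3, 0, -0.002, 0.038]
    - [0.056, -0.941, 0.38, 0, -0.002, 0.038]
    - [0.056, -0.941, 0.38, 0, -0.002, 0.038]

```text
time_s: 5.45
tcp_pos: [0.4533, -0.2911, 0.1187]
eef_rot: [180.0, -0.1, 173.9]
contact_force: [0.1, 0.3, -1.3]
gripper_width: 0.0303
```

```bash
python3 go.py 0.454 -0.2915 0.0725 -6.2; python3 wt.py 2 2; python3 -c "
import cv2
a=cv2.imread('pics/scene_2.png')[200:400,40:320];b=cv2.imread('pics/side_2.png')[60:260,180:460]
import numpy as np
cv2.imwrite('pics/c2.png',cv2.resize(np.hstack([a,b]),None,fx=1.4,fy=1.4))"
```

```text
t 5.45 pos [ 0.4533 -0.2911  0.1187] eul [ 1.7996e+02 -1.3000e-01  1.7386e+02] F [ 0.1   0.32 -1.28] w 0.0303 j [-12.  13. -25.  -0. -52. -84.]
row [-0.004, -0.002, 0.231, 0.0, -0.001, 0.001] step/scale 0.23
F [ 0.23 -0.39 -0.54] std [0.12 0.44 0.33]
5.55 [ 0.4545 -0.2916  0.1203] [1.8000e+02 5.0000e-02 1.7387e+02] 0.030102712389964474 [-12.  13. -25.  -0. -52. -84.] [-4.000e-02 -4.315e+01  2.428e+01  5.860e+00 -8.000e-02 -0.000e+00]
```

View pics/c2.png

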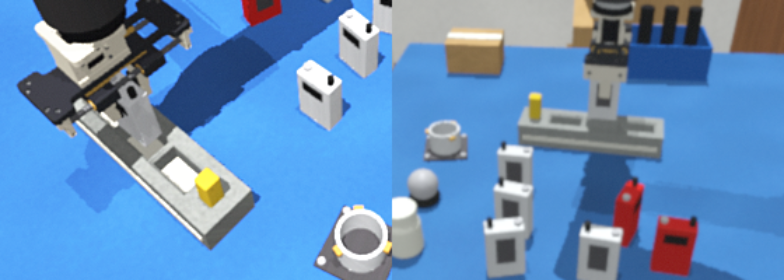

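Call:
apply_moves:
  moves:
    - [-0.002, 0, 0.06, 0, 0, 0]
    - [-0.002, 0, 0.1, 0, 0, 0]
    - [-0.002, 0, 0.14, 0, 0, 0]
    - [-0.002, 0, 0.18, 0, 0, 0]
    - [-0.002, 0, 0.22, 0, 0, 0]
    - [-0.002, 0, 0.225, 0, 0, 0]
    - [-0.002, 0, 0.225, 0, 0, 0]

```text
time_s: 6.42
tcp_pos: [0.455, -0.2917, 0.0753]
eef_rot: [-180.0, 0.0, 173.9]
contact_force: [0.2, -0.1, -0.7]
gripper_width: 0.0303
```

```bash
python3 wt.py x 4
```

```text
F [-0.05  0.08 -1.34] std [0.41 0.56 0.37]
6.625 [ 0.4552 -0.2917  0.0757] [-1.8000e+02  9.0000e-02  1.7387e+02] 0.030485194737071602 [-12.  17. -27.  -0. -46. -84.] [ -0.   -46.33  22.78   5.5   -0.07   0.  ]
```

Call:
apply_moves:
  moves:
    - [0, 0, 0.01, 0, 0, 0]
    - [0, 0, 0.014, 0, 0, 0]
    - [0, 0, 0.014, 0, 0, 0]

```text
time_s: 7.0
tcp_pos: [0.4551, -0.2917, 0.0728]
eef_rot: [-180.0, 0.1, 173.9]
contact_force: [0.7, 0.2, -0.1]
gripper_width: 0.0303
```

Call:
apply_moves:
  moves:
    - [0, 0, 0, 0, 0, 0]
    - [0, 0, 0, 0, 0, 0]
    - [0, 0, 0, 0, 0, 0]
    - [0, 0, -0.2, 0, 0, 0]
    - [0, 0, -0.4, 0, 0, 0]
    - [0, 0, -0.6, 0, 0, 0]
    - [0, 0, -0.75, 0, 0, 0]
  hand: -0.36

```text
time_s: 7.88
tcp_pos: [0.4552, -0.2918, 0.2248]
eef_rot: [-180.0, 0.2, 173.9]
contact_force: [0.6, 0.5, -1.3]
gripper_width: 0.0597
```

```bash
python3 go.py 0.617 -0.1005 0.195 -6
```

```text
t 7.875 pos [ 0.4552 -0.2918  0.2248] eul [-179.98    0.18  173.88] F [ 0.65  0.46 -1.26] w 0.0597 j [-12.   8. -17.   0. -65. -84.]
row [-0.702, 1.037, 0.151, -0.0, 0.002, -0.001] step/scale 1.04
```

Call:
apply_moves:
  moves:
    - [-0.15, 0.25, 0, 0, 0, 0]
    - [-0.3, 0.5, 0, 0, 0, 0]
    - [-0.5, 0.75, 0, 0, 0, 0]
    - [-0.65, 1, 0, 0, 0.002, 0]
    - [-0.702, 1, 0.05, 0, 0.002, 0]
    - [-0.702, 1, 0.1, 0, 0.002, 0]
    - [-0.702, 1, 0.15, 0, 0.002, 0]
    - [-0.702, 1, 0.15, 0, 0.002, 0]

```text
time_s: 8.88
tcp_pos: [0.6149, -0.1089, 0.1943]
eef_rot: [-180.0, -0.1, 173.8]
contact_force: [-0.2, 0.0, 0.4]
gripper_width: 0.0594
```

```bash
python3 wt.py 3 8;python3 go.py 0.617 -0.1005 0.055 -6;  python3 -c "
import cv2
a=cv2.imread('pics/scene_3.png')[200:400,40:320];b=cv2.imread('pics/side_3.png')[60:260,180:460]
import numpy as np
cv2.imwrite('pics/c3.png',cv2.resize(np.hstack([a,b]),None,fx=1.4,fy=1.4))"
```

```text
F [-0.02 -0.06  0.15] std [0.38 0.54 0.47]
9.275 [ 0.6163 -0.108   0.1956] [-1.7998e+02  4.0000e-02  1.7387e+02] 0.05970218570358585 [   8.   17.   -8.    0.  -64. -104.] [ -0.07 -52.33  28.04   6.66  -0.09   0.  ]
t 9.275 pos [ 0.6163 -0.108   0.1956] eul [-1.7998e+02  4.0000e-02  1.7387e+02] F [ 0.03 -0.39  0.71] w 0.0597 j [   8.   17.   -8.    0.  -64. -104.]
row [0.001, 0.038, 0.703, -0.0, 0.0, -0.001] step/scale 0.7
```

View pics/c3.png

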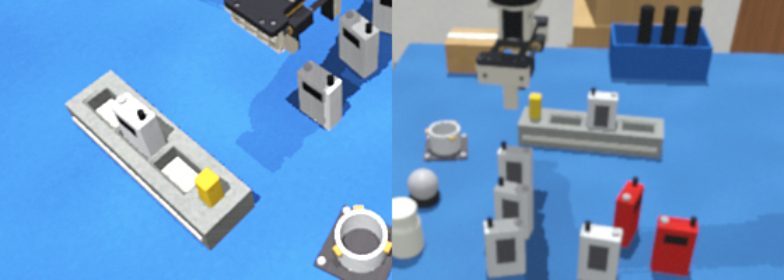

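Call:
apply_moves:
  moves:
    - [0.001, 0.038, 0.15, 0, 0, 0]
    - [0.001, 0.038, 0.4, 0, 0, 0]
    - [0.001, 0.038, 0.6, 0, 0, 0]
    - [0.001, 0.038, 0.7, 0, 0, 0]
    - [0.001, 0.038, 0.7, 0, 0, 0]

```text
time_s: 9.9
tcp_pos: [0.6159, -0.1005, 0.054]
eef_rot: [-179.9, -0.1, 173.9]
contact_force: [0.7, -0.6, 1.0]
gripper_width: 0.0598
```

Call:
apply_moves:
  moves:
    - [0, 0, 0, 0, 0, 0]
    - [0, 0, 0, 0, 0, 0]
    - [0, 0, 0, 0, 0, 0]
    - [0, 0, 0, 0, 0, 0]
  hand: 1

```text
time_s: 10.4
tcp_pos: [0.6162, -0.1005, 0.0547]
eef_rot: [-180.0, -0.1, 173.9]
contact_force: [-0.1, 0.9, 3.4]
gripper_width: 0.0299
```

Call:
apply_moves:
  moves:
    - [0, 0, -0.1, 0, 0, 0]
    - [0, 0, -0.3, 0, 0, 0]
    - [0, 0, -0.5, 0, 0, 0]
    - [0, 0, -0.7, 0, 0, 0]
    - [0, 0, -0.7, 0, 0, 0]
    - [0, 0, -0.7, 0, 0, 0]
    - [0, 0, -0.7, 0, 0, 0]

```text
time_s: 11.28
tcp_pos: [0.6154, -0.1004, 0.1929]
eef_rot: [-179.9, -0.3, 173.9]
contact_force: [-0.2, 0.3, -3.6]
gripper_width: 0.0298
```

```bash
python3 wt.py 4 12; python3 go.py 0.5297 -0.300 0.195 -6.2
```

```text
F [ 0.1   0.17 -3.64] std [0.53 0.7  0.37]
11.875 [ 0.6165 -0.1004  0.1948] [-1.7996e+02 -8.0000e-02  1.7387e+02] 0.030145488748376022 [   9.   17.   -9.    0.  -64. -105.] [  0.   -54.44  29.56   7.3   -0.09   0.  ]
t 11.875 pos [ 0.6165 -0.1004  0.1948] eul [-1.7996e+02 -8.0000e-02  1.7387e+02] F [ 0.16 -0.21 -4.19] w 0.0301 j [   9.   17.   -9.    0.  -64. -105.]
row [0.325, -1.039, 0.0, -0.0, -0.001, 0.001] step/scale 1.04
```

```bash
cat > blk.py <<'E'
import sys
from h import *
from plant import imaging
t=sys.argv[1]; res={}
for n in ["scene","side"]:
    p=cv2.imread(f"pics/{n}_{t}.png");d=np.load(f"pics/{n}_{t}.npy");i=imaging.camera_info(n)
    W,C=cloud(n,d,i,p)
    hsv=cv2.cvtColor(C[None],cv2.COLOR_BGR2HSV)[0]
    m=(W[:,2]>.038)&(W[:,2]<.054)&(W[:,0]>.2)&(W[:,0]<.9)&(abs(W[:,1])<.5)
    b=np.zeros((1000,1100),np.uint8);q=W[m];b[(q[:,0]*1000).astype(int),((q[:,1]+.55)*1000).astype(int)]=255
    b=cv2.morphologyEx(b,cv2.MORPH_CLOSE,np.ones((9,9))); b=cv2.morphologyEx(b,cv2.MORPH_OPEN,np.ones((3,3)))
    for c in cv2.findContours(b,cv2.RETR_EXTERNAL,cv2.CHAIN_APPROX_NONE)[0]:
            (cy,cx),(w,h),a=cv2.minAreaRect(c); 
            if max(w,h)<100: continue
            bp=cv2.boxPoints(((cy,cx),(w,h),a)); e=[bp[1]-bp[0],bp[2]-bp[1]];e=max(e,key=np.linalg.norm)
            print(n,"block x %.3f y %.3f"%(cx/1000,cy/1000-.55),"%.0f x %.0f"%(max(w,h),min(w,h)),"yaw %.1f"%((np.degrees(np.arctan2(e[0],e[1]))+90)%180-90))
    m=(hsv[:,1]<70)&(W[:,2]>.085)&(W[:,2]<.118)&(W[:,0]>.2)&(W[:,0]<.73)&(abs(W[:,1])<.5)
    b=np.zeros((1000,1100),np.uint8);q=W[m];J=((q[:,1]+.55)*1000).astype(int);I=(q[:,0]*1000).astype(int);b[I,J]=255
    b=cv2.morphologyEx(b,cv2.MORPH_CLOSE,np.ones((7,7)))
    N,L=cv2.connectedComponents(b)
    for k in range(1,N):
            c=cv2.findContours((L==k).astype(np.uint8),cv2.RETR_EXTERNAL,cv2.CHAIN_APPROX_NONE)[0][0]
            if cv2.contourArea(c)<300: continue
            (cy,cx),(w,h),a=cv2.minAreaRect(c);bp=cv2.boxPoints(((cy,cx),(w,h),a)); e=[bp[1]-bp[0],bp[2]-bp[1]];e=max(e,key=np.linalg.norm)
            zz=q[L[I,J]==k,2]
            hst,ed=np.histogram(zz,np.arange(.085,.12,.001)); 
            print(n,"pack x %.3f y %.3f"%(cx/1000,cy/1000-.55),"%.0f x %.0f"%(max(w,h),min(w,h)),"yaw %.1f"%((np.degrees(np.arctan2(e[0],e[1]))+90)%180-90),"top z mode %.4f"%(ed[hst.argmax()]+.0005))
E
python3 blk.py 4
```

```text
scene block x 0.519 y 0.293 221 x 86 yaw 7.0
scene block x 0.478 y -0.295 303 x 82 yaw -6.2
scene pack x 0.459 y -0.293 62 x 32 yaw -2.9 top z mode 0.1125
scene pack x 0.613 y 0.009 60 x 30 yaw -14.0 top z mode 0.0955
scene pack x 0.616 y 0.104 60 x 31 yaw 12.5 top z mode 0.0955
side block x 0.462 y -0.292 270 x 87 yaw -6.8
side block x 0.478 y 0.290 301 x 83 yaw 6.6
side pack x 0.457 y -0.288 59 x 34 yaw -6.3 top z mode 0.1105
side pack x 0.468 y 0.112 59 x 32 yaw -11.3 top z mode 0.0945
side pack x 0.609 y 0.015 57 x 30 yaw -13.7 top z mode 0.0945
side pack x 0.614 y 0.107 60 x 34 yaw 14.8 top z mode 0.0945
```

```bash
python3 go.py 0.532 0.295 0.197 6.7
```

```text
t 11.875 pos [ 0.6165 -0.1004  0.1948] eul [-1.7996e+02 -8.0000e-02  1.7387e+02] F [ 0.16 -0.21 -4.19] w 0.0301 j [   9.   17.   -9.    0.  -64. -105.]
row [0.631, 1.921, -0.012, -0.0, -0.001, -0.143] step/scale 1.92
```

Call:
apply_moves:
  moves:
    - [0.05, 0.15, -0.02, 0, 0, 0]
    - [0.12, 0.38, -0.02, 0, 0, 0]
    - [0.2, 0.6, -0.02, 0, 0, 0]
    - [0.28, 0.82, -0.02, 0, 0, 0]
    - [0.33, 1.0, -0.02, 0, 0, 0]
    - [0.33, 1.0, -0.02, 0, 0, -0.1]

```text
time_s: 12.62
tcp_pos: [0.5719, 0.1081, 0.199]
eef_rot: [180.0, -0.0, -176.8]
contact_force: [0.1, -0.6, -3.4]
gripper_width: 0.0299
```

```bash
python3 go.py 0.532 0.295 0.195 6.7
```

```text
t 12.625 pos [0.5719 0.1081 0.199 ] eul [ 1.7999e+02 -5.0000e-02 -1.7681e+02] F [ 0.11 -0.62 -3.38] w 0.0299 j [  30.   13.  -14.   -0.  -63. -117.]
row [0.147, 0.944, 0.02, 0.0, -0.001, -0.039] step/scale 0.94
```

Call:
apply_moves:
  moves:
    - [0.04, 0.22, 0, 0, 0, -0.02]
    - [0.08, 0.45, 0, 0, 0, -0.039]
    - [0.12, 0.68, 0, 0, 0, -0.039]
    - [0.147, 0.88, 0, 0, 0, -0.039]
    - [0.147, 0.944, 0.02, 0, 0, -0.039]
    - [0.147, 0.944, 0.1, 0, 0, -0.039]
    - [0.147, 0.944, 0.2, 0, 0, -0.039]
    - [0.147, 0.944, 0.3, 0, 0, -0.039]
    - [0.147, 0.944, 0.38, 0, 0, -0.039]
    - [0.147, 0.944, 0.38, 0, 0, -0.039]

```text
time_s: 13.88
tcp_pos: [0.5314, 0.2935, 0.1214]
eef_rot: [-179.9, -0.2, -173.4]
contact_force: [0.5, 0.4, -4.0]
gripper_width: 0.0299
```

```bash
python3 wt.py 5 2; python3 go.py 0.532 0.295 0.066 6.7; python3 -c "
import cv2
a=cv2.imread('pics/scene_5.png')[80:280,200:480];b=cv2.imread('pics/side_5.png')[200:400,180:460]
import numpy as np
cv2.imwrite('pics/c5.png',cv2.resize(np.hstack([a,b]),None,fx=1.4,fy=1.4))"
```

```text
F [ 0.59  0.31 -2.71] std [0.42 0.11 0.03]
13.975 [0.5324 0.2947 0.1233] [ 1.8000e+02 -3.0000e-02 -1.7332e+02] 0.029946773714603234 [  47.   19.  -16.   -0.  -55. -131.] [ -0.12 -53.62  26.11   6.41  -0.11   0.  ]
t 13.975 pos [0.5324 0.2947 0.1233] eul [ 1.8000e+02 -3.0000e-02 -1.7332e+02] F [ 1.    0.42 -2.68] w 0.0299 j [  47.   19.  -16.   -0.  -55. -131.]
row [0.002, 0.002, 0.287, 0.0, -0.0, -0.0] step/scale 0.29
```

View pics/c5.png

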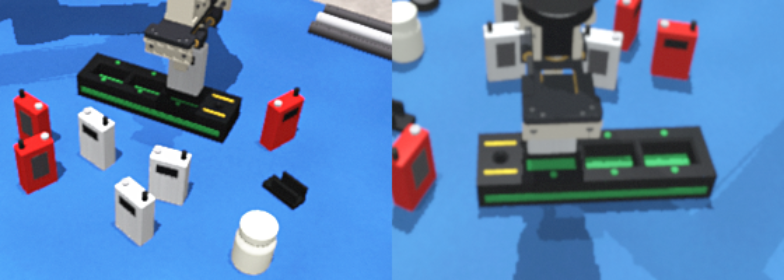

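Call:
apply_moves:
  moves:
    - [0, 0, 0.06, 0, 0, 0]
    - [0, 0, 0.1, 0, 0, 0]
    - [0, 0, 0.14, 0, 0, 0]
    - [0, 0, 0.18, 0, 0, 0]
    - [0, 0, 0.22, 0, 0, 0]
    - [0, 0, 0.26, 0, 0, 0]
    - [0, 0, 0.285, 0, 0, 0]
    - [0, 0, 0.285, 0, 0, 0]

```text
time_s: 14.98
tcp_pos: [0.5324, 0.2947, 0.0662]
eef_rot: [-180.0, -0.0, -173.3]
contact_force: [-0.3, 0.0, -2.3]
gripper_width: 0.0299
```

```bash
python3 go.py 0.532 0.295 0.066 6.7
```

```text
t 14.975 pos [0.5324 0.2947 0.0662] eul [-1.7999e+02 -4.0000e-02 -1.7331e+02] F [-0.32  0.02 -2.25] w 0.0299 j [  47.   23.  -19.   -0.  -48. -131.]
row [0.002, 0.002, 0.001, -0.0, -0.0, -0.0] step/scale 0.0
```

Call:
apply_moves:
  moves:
    - [0, 0, 0, 0, 0, 0]
    - [0, 0, 0, 0, 0, 0]
    - [0, 0, 0, 0, 0, 0]
    - [0, 0, -0.2, 0, 0, 0]
    - [0, 0, -0.4, 0, 0, 0]
    - [0, 0, -0.6, 0, 0, 0]
    - [0, 0, -0.8, 0, 0, 0]
    - [0, 0, -0.8, 0, 0, 0]
  hand: -0.36

```text
time_s: 15.98
tcp_pos: [0.534, 0.2958, 0.2304]
eef_rot: [179.8, 0.3, -173.3]
contact_force: [-0.7, -0.3, -0.5]
gripper_width: 0.0596
```

```bash
python3 go.py 0.469 0.111 0.19 -9
```

```text
t 15.975 pos [0.534  0.2958 0.2304] eul [ 179.79    0.31 -173.29] F [-0.7  -0.27 -0.51] w 0.0596 j [  47.   14.   -8.    0.  -68. -131.]
row [0.432, -0.88, 0.196, 0.003, 0.003, 0.175] step/scale 0.88
```

Call:
apply_moves:
  moves:
    - [0.1, -0.22, 0, 0.003, 0.003, 0.06]
    - [0.2, -0.44, 0, 0.003, 0.003, 0.12]
    - [0.32, -0.66, 0, 0.003, 0.003, 0.175]
    - [0.42, -0.86, 0.05, 0.003, 0.003, 0.175]
    - [0.432, -0.88, 0.12, 0.003, 0.003, 0.175]
    - [0.432, -0.88, 0.196, 0.003, 0.003, 0.175]
    - [0.432, -0.88, 0.196, 0.003, 0.003, 0.175]

```text
time_s: 16.85
tcp_pos: [0.4686, 0.1113, 0.1885]
eef_rot: [-179.9, -0.1, 171.0]
contact_force: [-0.2, 0.5, -0.6]
gripper_width: 0.0592
```

```bash
python3 wt.py 6 2; python3 blk.py 6; python3 go.py 0.469 0.111 0.055 -9
```

```text
F [ 0.3  -0.21  0.04] std [0.07 0.34 0.03]
16.95 [0.4694 0.1118 0.1898] [-1.7993e+02 -2.0000e-02  1.7102e+02] 0.059641351985130375 [  37.    4.  -26.    0.  -60. -136.] [ -0.15 -32.29  26.39   6.23  -0.07  -0.  ]
scene block x 0.480 y 0.289 301 x 84 yaw 6.4
scene block x 0.478 y -0.295 302 x 82 yaw -6.1
scene pack x 0.458 y -0.293 64 x 31 yaw -4.2 top z mode 0.1125
scene pack x 0.470 y 0.109 61 x 30 yaw -10.4 top z mode 0.0955
scene pack x 0.536 y 0.293 59 x 33 yaw 5.2 top z mode 0.1035
scene pack x 0.611 y 0.010 62 x 31 yaw -15.1 top z mode 0.0945
scene pack x 0.616 y 0.105 60 x 33 yaw 12.7 top z mode 0.0955
side block x 0.556 y -0.301 141 x 86 yaw -4.9
side block x 0.478 y 0.290 301 x 83 yaw 6.7
side pack x 0.469 y 0.115 60 x 30 yaw -9.7 top z mode 0.0945
side pack x 0.534 y 0.296 61 x 33 yaw 8.1 top z mode 0.1025
side pack x 0.610 y 0.013 59 x 33 yaw -15.9 top z mode 0.0945
side pack x 0.614 y 0.107 60 x 32 yaw 13.4 top z mode 0.0945
t 16.95 pos [0.4694 0.1118 0.1898] eul [-1.7993e+02 -2.0000e-02  1.7102e+02] F [0.37 0.13 0.08] w 0.0596 j [  37.    4.  -26.    0.  -60. -136.]
row [0.001, -0.003, 0.674, -0.001, -0.0, 0.0] step/scale 0.67
```

Call:
apply_moves:
  moves:
    - [0, 0, 0.15, 0, 0, 0]
    - [0, 0, 0.4, 0, 0, 0]
    - [0, 0, 0.6, 0, 0, 0]
    - [0, 0, 0.673, 0, 0, 0]
    - [0, 0, 0.673, 0, 0, 0]

```text
time_s: 17.58
tcp_pos: [0.4692, 0.1119, 0.0543]
eef_rot: [-179.8, -0.1, 171.1]
contact_force: [-0.1, 0.1, 0.4]
gripper_width: 0.0598
```

Call:
apply_moves:
  moves:
    - [0, 0, 0, 0, 0, 0]
    - [0, 0, 0, 0, 0, 0]
    - [0, 0, 0, 0, 0, 0]
    - [0, 0, 0, 0, 0, 0]
  hand: 1

```text
time_s: 18.08
tcp_pos: [0.4694, 0.1121, 0.0548]
eef_rot: [-179.9, -0.1, 171.1]
contact_force: [-0.5, 1.0, 2.7]
gripper_width: 0.0298
```

Call:
apply_moves:
  moves:
    - [0, 0, -0.1, 0, 0, 0]
    - [0, 0, -0.3, 0, 0, 0]
    - [0, 0, -0.5, 0, 0, 0]
    - [0, 0, -0.72, 0, 0, 0]
    - [0, 0, -0.72, 0, 0, 0]
    - [0, 0, -0.72, 0, 0, 0]
    - [0, 0, -0.72, 0, 0, 0]

```text
time_s: 18.95
tcp_pos: [0.4689, 0.1119, 0.1976]
eef_rot: [-179.8, -0.2, 171.1]
contact_force: [0.0, -0.2, -0.9]
gripper_width: 0.0301
```

```bash
python3 wt.py 7 12; python3 go.py 0.4565 0.286 0.197 6.7;python3 go.py 0.379 -0.283 0.197 -6.2
```

```text
F [ 0.08  0.21 -1.49] std [0.44 0.22 0.41]
19.55 [0.4697 0.1124 0.1988] [-1.7987e+02 -7.0000e-02  1.7107e+02] 0.030156031911360872 [  37.    4.  -25.    0.  -61. -136.] [  0.   -32.9   27.8    6.66  -0.09  -0.  ]
t 19.55 pos [0.4697 0.1124 0.1988] eul [-1.7987e+02 -7.0000e-02  1.7107e+02] F [ 0.15  0.1  -1.69] w 0.0302 j [  37.    4.  -25.    0.  -61. -136.]
row [0.2, 0.847, 0.007, -0.001, -0.001, -0.174] step/scale 0.85
t 19.55 pos [0.4697 0.1124 0.1988] eul [-1.7987e+02 -7.0000e-02  1.7107e+02] F [ 0.15  0.1  -1.69] w 0.0302 j [  37.    4.  -25.    0.  -61. -136.]
row [0.141, -2.023, 0.014, -0.001, -0.001, -0.03] step/scale 2.02
```

```bash
python3 go.py 0.531 -0.2995 0.202 -6.2
```

```text
t 19.55 pos [0.4697 0.1124 0.1988] eul [-1.7987e+02 -7.0000e-02  1.7107e+02] F [ 0.15  0.1  -1.69] w 0.0302 j [  37.    4.  -25.    0.  -61. -136.]
row [-0.623, -1.987, -0.012, -0.001, -0.001, -0.03] step/scale 1.99
```

Call:
apply_moves:
  moves:
    - [-0.06, -0.2, -0.02, 0, 0, 0]
    - [-0.13, -0.42, -0.02, 0, 0, 0]
    - [-0.2, -0.65, -0.02, 0, 0, 0]
    - [-0.27, -0.85, -0.02, 0, 0, 0]
    - [-0.31, -1.0, -0.02, 0, 0, 0]

```text
time_s: 20.18
tcp_pos: [0.5, -0.0965, 0.2032]
eef_rot: [-179.9, -0.1, 171.0]
contact_force: [-0.6, 0.7, -1.9]
gripper_width: 0.0305
```

```bash
python3 go.py 0.531 -0.2995 0.195 -6.2
```

```text
t 20.175 pos [ 0.5    -0.0965  0.2032] eul [-1.7987e+02 -5.0000e-02  1.7101e+02] F [-0.62  0.66 -1.92] w 0.0305 j [  11.    6.  -22.    0.  -62. -110.]
row [-0.312, -0.978, 0.043, -0.001, -0.001, -0.031] step/scale 0.98
```

Call:
apply_moves:
  moves:
    - [-0.07, -0.22, 0, 0, 0, -0.02]
    - [-0.14, -0.44, 0, 0, 0, -0.031]
    - [-0.21, -0.66, 0, 0, 0, -0.031]
    - [-0.28, -0.88, 0.02, 0, 0, -0.031]
    - [-0.312, -0.978, 0.04, -0.001, 0, -0.031]
    - [-0.312, -0.978, 0.12, -0.001, 0, -0.031]
    - [-0.312, -0.978, 0.25, -0.001, 0, -0.031]
    - [-0.312, -0.978, 0.35, -0.001, 0, -0.031]
    - [-0.312, -0.978, 0.4, -0.001, 0, -0.031]
    - [-0.312, -0.978, 0.4, -0.001, 0, -0.031]

```text
time_s: 21.42
tcp_pos: [0.5307, -0.2988, 0.123]
eef_rot: [-180.0, -0.1, 173.9]
contact_force: [0.2, -0.5, -0.5]
gripper_width: 0.0301
```

```bash
python3 wt.py 8 2; python3 go.py 0.531 -0.2998 0.0725 -6.2; python3 blk.py 8|grep -v pack; python3 -c "
import cv2
a=cv2.imread('pics/scene_8.png')[200:400,40:320];b=cv2.imread('pics/side_8.png')[60:260,180:460]
import numpy as np
cv2.imwrite('pics/c8.png',cv2.resize(np.hstack([a,b]),None,fx=1.4,fy=1.4))"
```

```text
F [-0.14  0.36 -0.65] std [0.32 0.19 0.12]
21.525 [ 0.5315 -0.2994  0.1243] [-179.94   -0.    173.85] 0.02993622327221787 [-11.  19. -16.   0. -55. -85.] [ 5.000e-02 -5.260e+01  2.551e+01  6.170e+00 -8.000e-02 -1.000e-02]
t 21.525 pos [ 0.5315 -0.2994  0.1243] eul [-179.94   -0.    173.85] F [-0.45  0.17 -0.77] w 0.0299 j [-11.  19. -16.   0. -55. -85.]
row [0.002, -0.002, 0.259, -0.001, -0.0, 0.001] step/scale 0.26
scene block x 0.543 y -0.302 172 x 81 yaw -5.8
scene block x 0.479 y 0.289 301 x 85 yaw 6.4
side block x 0.478 y 0.290 301 x 84 yaw 6.7
side block x 0.477 y -0.292 299 x 83 yaw -5.7
```

View pics/c8.png

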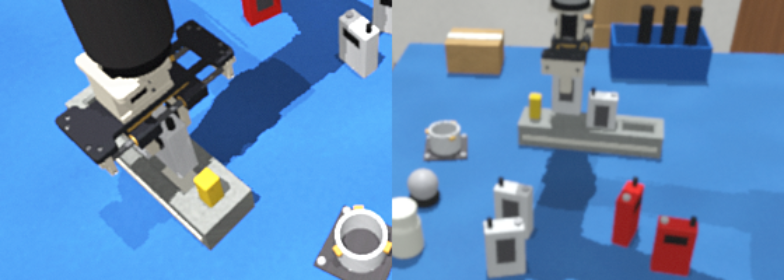

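Call:
apply_moves:
  moves:
    - [0, 0, 0.06, 0, 0, 0]
    - [0, 0, 0.11, 0, 0, 0]
    - [0, 0, 0.15, 0, 0, 0]
    - [0, 0, 0.19, 0, 0, 0]
    - [0, 0, 0.23, 0, 0, 0]
    - [0, 0, 0.255, 0, 0, 0]
    - [0, 0, 0.255, 0, 0, 0]

```text
time_s: 22.4
tcp_pos: [0.5313, -0.2994, 0.0729]
eef_rot: [-179.9, -0.1, 173.8]
contact_force: [0.3, 0.5, -1.2]
gripper_width: 0.0299
```

Call:
apply_moves:
  moves:
    - [0, 0, 0, 0, 0, 0]
    - [0, 0, 0, 0, 0, 0]
    - [0, 0, 0, 0, 0, 0]
    - [0, 0, -0.2, 0, 0, 0]
    - [0, 0, -0.4, 0, 0, 0]
    - [0, 0, -0.6, 0, 0, 0]
    - [0, 0, -0.75, 0, 0, 0]
    - [0, 0, -0.75, 0, 0, 0]
  hand: -0.5

```text
time_s: 23.4
tcp_pos: [0.5328, -0.2998, 0.2262]
eef_rot: [-179.9, 0.3, 173.9]
contact_force: [0.0, 0.5, -0.1]
gripper_width: 0.0656
```

```bash
python3 go.py 0.611 0.012 0.19 -14.7
```

```text
t 23.4 pos [ 0.5328 -0.2998  0.2262] eul [-179.88    0.27  173.86] F [ 0.04  0.53 -0.12] w 0.0656 j [-11.  14.  -8.   0. -67. -85.]
row [-0.221, 1.592, 0.179, -0.001, 0.003, 0.095] step/scale 1.59
```

Call:
apply_moves:
  moves:
    - [-0.03, 0.2, 0, 0, 0, 0]
    - [-0.06, 0.42, 0, 0, 0, 0]
    - [-0.09, 0.65, 0, 0, 0, 0]
    - [-0.12, 0.87, 0, 0, 0, 0]
    - [-0.14, 1.0, 0, 0, 0.003, 0.095]
    - [-0.14, 1.0, 0, 0, 0.003, 0.095]
  hand: -0.3

```text
time_s: 24.15
tcp_pos: [0.5821, -0.1022, 0.225]
eef_rot: [-179.9, -0.0, 165.4]
contact_force: [-0.6, -1.1, 1.4]
gripper_width: 0.0568
```

```bash
python3 go.py 0.611 0.012 0.19 -14.7
```

```text
t 24.15 pos [ 0.5821 -0.1022  0.225 ] eul [-1.7990e+02 -5.0000e-02  1.6538e+02] F [-0.64 -1.1   1.39] w 0.0568 j [   9.   13.  -10.    0.  -67. -114.]
row [0.004, 0.589, 0.174, -0.001, -0.001, 0.001] step/scale 0.59
```

Call:
apply_moves:
  moves:
    - [0, 0.2, 0, 0, 0, 0]
    - [0.004, 0.4, 0, 0, 0, 0]
    - [0.004, 0.589, 0.1, 0, 0, 0]
    - [0.004, 0.589, 0.17, 0, 0, 0]
    - [0.004, 0.589, 0.17, 0, 0, 0]

```text
time_s: 24.78
tcp_pos: [0.6099, 0.0111, 0.1891]
eef_rot: [-179.8, -0.2, 165.4]
contact_force: [1.0, -0.3, -0.1]
gripper_width: 0.0573
```

```bash
python3 wt.py 9 2; python3 blk.py 9; python3 go.py 0.611 0.012 0.055 -14.7
```

```text
F [-0.44  0.12  0.58] std [0.33 0.65 0.08]
24.875 [0.6109 0.0108 0.191 ] [-1.7987e+02 -5.0000e-02  1.6537e+02] 0.05698859361935769 [  19.   16.  -11.    0.  -63. -124.] [ 3.800e-01 -4.947e+01  2.719e+01  6.410e+00 -8.000e-02  2.000e-02]
scene block x 0.478 y -0.295 302 x 81 yaw -6.0
scene pack x 0.459 y -0.293 61 x 31 yaw -4.6 top z mode 0.1125
scene pack x 0.532 y -0.301 63 x 32 yaw -4.6 top z mode 0.1125
scene pack x 0.612 y 0.008 59 x 31 yaw -10.1 top z mode 0.0945
scene pack x 0.616 y 0.103 60 x 31 yaw 12.4 top z mode 0.0945
side block x 0.470 y -0.293 286 x 85 yaw -6.1
side block x 0.478 y 0.290 301 x 83 yaw 6.8
side pack x 0.457 y -0.289 60 x 33 yaw -7.1 top z mode 0.1105
side pack x 0.530 y -0.297 59 x 34 yaw -6.3 top z mode 0.1105
side pack x 0.534 y 0.296 60 x 30 yaw 7.3 top z mode 0.1035
side pack x 0.610 y 0.016 59 x 26 yaw -14.0 top z mode 0.0945
side pack x 0.614 y 0.107 61 x 34 yaw 16.9 top z mode 0.0945
t 24.875 pos [0.6109 0.0108 0.191 ] eul [-1.7987e+02 -5.0000e-02  1.6537e+02] F [-0.1   0.77  0.5 ] w 0.057 j [  19.   16.  -11.    0.  -63. -124.]
row [0.001, 0.007, 0.68, -0.001, -0.001, 0.001] step/scale 0.68
```

Call:
apply_moves:
  moves:
    - [0, 0.007, 0.15, 0, 0, 0]
    - [0, 0.007, 0.4, 0, 0, 0]
    - [0, 0.007, 0.6, 0, 0, 0]
    - [0, 0.007, 0.677, 0, 0, 0]
    - [0, 0.007, 0.677, 0, 0, 0]

```text
time_s: 25.5
tcp_pos: [0.6112, 0.0113, 0.0557]
eef_rot: [-179.8, -0.1, 165.3]
contact_force: [0.4, 0.3, 0.3]
gripper_width: 0.0573
```

Call:
apply_moves:
  moves:
    - [0, 0, 0, 0, 0, 0]
    - [0, 0, 0, 0, 0, 0]
    - [0, 0, 0, 0, 0, 0]
    - [0, 0, 0, 0, 0, 0]
  hand: 1

```text
time_s: 26.0
tcp_pos: [0.6116, 0.0114, 0.0566]
eef_rot: [-179.9, -0.0, 165.4]
contact_force: [-1.3, 1.0, 6.5]
gripper_width: 0.0303
```

Call:
apply_moves:
  moves:
    - [0, 0, -0.1, 0, 0, 0]
    - [0, 0, -0.3, 0, 0, 0]
    - [0, 0, -0.5, 0, 0, 0]
    - [0, 0, -0.72, 0, 0, 0]
    - [0, 0, -0.72, 0, 0, 0]
    - [0, 0, -0.72, 0, 0, 0]
    - [0, 0, -0.72, 0, 0, 0]

```text
time_s: 26.88
tcp_pos: [0.6107, 0.0116, 0.1987]
eef_rot: [-179.8, -0.2, 165.4]
contact_force: [0.4, 0.3, -3.9]
gripper_width: 0.0302
```

```bash
python3 wt.py 10 12; python3 go.py 0.4565 0.286 0.2 6.7;python3 go.py 0.379 -0.283 0.2 -6.2
```

```text
F [ 0.04 -0.27 -3.76] std [0.43 0.59 0.48]
27.475 [0.6118 0.0117 0.2007] [-179.87   -0.    165.37] 0.03002572643896775 [  19.   16.  -10.    0.  -65. -124.] [  0.   -52.33  29.52   7.25  -0.1    0.  ]
t 27.475 pos [0.6118 0.0117 0.2007] eul [-179.87   -0.    165.37] F [-0.12 -0.03 -3.51] w 0.03 j [  19.   16.  -10.    0.  -65. -124.]
row [1.098, 1.131, 0.001, -0.001, -0.0, -0.237] step/scale 1.13
t 27.475 pos [0.6118 0.0117 0.2007] eul [-179.87   -0.    165.37] F [-0.12 -0.03 -3.51] w 0.03 j [  19.   16.  -10.    0.  -65. -124.]
row [0.754, -1.72, 0.007, -0.001, -0.0, -0.094] step/scale 1.72
```

Call:
apply_moves:
  moves:
    - [0.15, 0.15, -0.02, 0, 0, -0.06]
    - [0.35, 0.36, -0.02, 0, 0, -0.12]
    - [0.55, 0.57, -0.02, 0, 0, -0.18]
    - [0.75, 0.78, -0.02, 0, 0, -0.237]
    - [0.9, 0.93, -0.02, 0, 0, -0.237]
    - [0.95, 0.98, 0, 0, 0, -0.237]

```text
time_s: 28.22
tcp_pos: [0.4765, 0.2515, 0.2008]
eef_rot: [-179.9, 0.0, -173.2]
contact_force: [0.1, 0.1, -3.0]
gripper_width: 0.0303
```

```bash
python3 wt.py 11 2; python3 blk.py 11|grep block; python3 go.py 0.4572 0.2862 0.125 6.7
```

```text
F [-0.32  0.27 -4.3 ] std [0.46 0.65 0.11]
28.325 [0.4767 0.2504 0.2   ] [-1.7988e+02 -7.0000e-02 -1.7319e+02] 0.030091873385796074 [  49.    9.  -19.    0.  -62. -132.] [  1.16 -42.44  29.17   7.05   0.08  -0.33]
scene block x 0.480 y 0.289 300 x 86 yaw 6.4
scene block x 0.478 y -0.295 304 x 81 yaw -6.2
side block x 0.575 y -0.304 102 x 85 yaw -5.5
side block x 0.478 y 0.290 301 x 84 yaw 6.6
t 28.325 pos [0.4767 0.2504 0.2   ] eul [-1.7988e+02 -7.0000e-02 -1.7319e+02] F [ 0.14  0.92 -4.2 ] w 0.0301 j [  49.    9.  -19.    0.  -62. -132.]
row [0.075, 0.19, 0.375, -0.001, -0.001, 0.001] step/scale 0.37
```

Call:
apply_moves:
  moves:
    - [0.04, 0.1, 0, 0, 0, 0]
    - [0.075, 0.19, 0.05, 0, 0, 0]
    - [0.075, 0.19, 0.2, 0, 0, 0]
    - [0.075, 0.19, 0.35, 0, 0, 0]
    - [0.075, 0.19, 0.4, -0.001, 0, 0]
    - [0.075, 0.19, 0.45, -0.001, 0, 0]
    - [0.075, 0.19, 0.5, -0.001, 0, 0]
    - [0.075, 0.19, 0.55, -0.001, 0, 0]
    - [0.075, 0.19, 0.6, -0.001, 0, 0]
    - [0.075, 0.19, 0.65, -0.001, 0, 0]
    - [0.075, 0.19, 0.65, -0.001, 0, 0]

```text
time_s: 29.7
tcp_pos: [0.457, 0.2859, 0.0693]
eef_rot: [-179.9, -0.1, -173.2]
contact_force: [-1.4, 0.2, -1.4]
gripper_width: 0.0299
```

```bash
python3 wt.py 12 2; python3 go.py 0.4572 0.2862 0.069 6.7
```

```text
F [-0.92 -0.64 -1.08] std [0.49 0.07 0.62]
29.8 [0.4571 0.286  0.07  ] [-1.7995e+02 -9.0000e-02 -1.7318e+02] 0.029998287877962306 [  53.   17.  -28.   -0.  -45. -136.] [-0.000e+00 -4.641e+01  2.310e+01  5.610e+00  4.400e-01 -2.000e-02]
t 29.8 pos [0.4571 0.286  0.07  ] eul [-1.7995e+02 -9.0000e-02 -1.7318e+02] F [-0.43 -0.71 -0.47] w 0.03 j [  53.   17.  -28.   -0.  -45. -136.]
row [-0.001, 0.001, 0.005, -0.001, -0.001, 0.001] step/scale 0.01
```

Call:
apply_moves:
  moves:
    - [0, 0, 0, 0, 0, 0]
    - [0, 0, 0, 0, 0, 0]
    - [0, 0, 0, 0, 0, 0]
    - [0, 0, -0.2, 0, 0, 0]
    - [0, 0, -0.4, 0, 0, 0]
    - [0, 0, -0.6, 0, 0, 0]
    - [0, 0, -0.78, 0, 0, 0]
    - [0, 0, -0.78, 0, 0, 0]
  hand: -0.36

```text
time_s: 30.8
tcp_pos: [0.4586, 0.2873, 0.2294]
eef_rot: [179.8, 0.2, -173.2]
contact_force: [-0.1, 0.0, -1.1]
gripper_width: 0.0596
```

```bash
python3 go.py 0.615 0.105 0.19 13.5
```

```text
t 30.8 pos [0.4586 0.2873 0.2294] eul [ 179.82    0.19 -173.16] F [-0.13  0.01 -1.1 ] w 0.0596 j [  53.    8.  -16.    0.  -66. -136.]
row [-0.667, -0.999, 0.196, 0.002, 0.002, -0.074] step/scale 1.0
```

Call:
apply_moves:
  moves:
    - [-0.13, -0.2, 0, 0, 0, -0.03]
    - [-0.27, -0.4, 0, 0, 0, -0.074]
    - [-0.42, -0.62, 0, 0, 0, -0.074]
    - [-0.56, -0.84, 0, 0.002, 0.002, -0.074]
    - [-0.667, -0.999, 0.05, 0.002, 0.002, -0.074]
    - [-0.667, -0.999, 0.15, 0.002, 0.002, -0.074]
    - [-0.667, -0.999, 0.196, 0.002, 0.002, -0.074]
    - [-0.667, -0.999, 0.196, 0.002, 0.002, -0.074]

```text
time_s: 31.8
tcp_pos: [0.6143, 0.105, 0.1892]
eef_rot: [-180.0, -0.1, -166.5]
contact_force: [-0.5, -0.1, 1.0]
gripper_width: 0.0599
```

```bash
python3 wt.py 13 2; python3 blk.py 13; python3 go.py 0.615 0.105 0.055 13.5
```

```text
F [-0.22 -0.02  0.17] std [0.13 0.04 0.25]
31.9 [0.615  0.1055 0.1907] [-1.7998e+02  7.0000e-02 -1.6644e+02] 0.059759273866360874 [  28.   17.   -9.    0.  -64. -104.] [ -0.22 -51.22  27.36   6.5   -0.08  -0.  ]
scene block x 0.384 y 0.277 108 x 85 yaw 6.3
scene block x 0.478 y -0.295 303 x 81 yaw -6.0
scene pack x 0.459 y -0.294 61 x 31 yaw -4.1 top z mode 0.1125
scene pack x 0.446 y 0.279 37 x 35 yaw -66.4 top z mode 0.1045
scene pack x 0.532 y -0.300 62 x 31 yaw -5.7 top z mode 0.1125
scene pack x 0.616 y 0.104 60 x 31 yaw 13.0 top z mode 0.0945
side block x 0.478 y 0.291 300 x 83 yaw 6.9
side block x 0.475 y -0.292 296 x 86 yaw -6.0
side pack x 0.456 y 0.287 60 x 31 yaw 6.3 top z mode 0.1025
side pack x 0.457 y -0.289 60 x 34 yaw -6.6 top z mode 0.1105
side pack x 0.529 y -0.296 59 x 35 yaw -12.2 top z mode 0.1105
side pack x 0.534 y 0.296 60 x 31 yaw 5.7 top z mode 0.1025
side pack x 0.613 y 0.110 59 x 29 yaw 11.8 top z mode 0.0945
t 31.9 pos [0.615  0.1055 0.1907] eul [-1.7998e+02  7.0000e-02 -1.6644e+02] F [-0.09 -0.05 -0.08] w 0.0598 j [  28.   17.   -9.    0.  -64. -104.]
row [0.002, -0.002, 0.678, -0.0, 0.001, 0.001] step/scale 0.68
```

Call:
apply_moves:
  moves:
    - [0, 0, 0.15, 0, 0, 0]
    - [0, 0, 0.4, 0, 0, 0]
    - [0, 0, 0.6, 0, 0, 0]
    - [0, 0, 0.677, 0, 0, 0]
    - [0, 0, 0.677, 0, 0, 0]

```text
time_s: 32.52
tcp_pos: [0.6153, 0.1058, 0.0554]
eef_rot: [-180.0, 0.0, -166.4]
contact_force: [0.2, -0.0, 0.4]
gripper_width: 0.0598
```

Call:
apply_moves:
  moves:
    - [0, 0, 0, 0, 0, 0]
    - [0, 0, 0, 0, 0, 0]
    - [0, 0, 0, 0, 0, 0]
    - [0, 0, 0, 0, 0, 0]
  hand: 1

```text
time_s: 33.02
tcp_pos: [0.6157, 0.1059, 0.0562]
eef_rot: [-180.0, 0.1, -166.4]
contact_force: [-0.7, 1.0, 4.1]
gripper_width: 0.0298
```

Call:
apply_moves:
  moves:
    - [0, 0, -0.1, 0, 0, 0]
    - [0, 0, -0.3, 0, 0, 0]
    - [0, 0, -0.5, 0, 0, 0]
    - [0, 0, -0.72, 0, 0, 0]
    - [0, 0, -0.72, 0, 0, 0]
    - [0, 0, -0.72, 0, 0, 0]
    - [0, 0, -0.72, 0, 0, 0]

```text
time_s: 33.9
tcp_pos: [0.6143, 0.1056, 0.1982]
eef_rot: [-180.0, -0.1, -166.4]
contact_force: [-0.0, 0.1, -3.9]
gripper_width: 0.0296
```

```bash
python3 wt.py 14 12; python3 go.py 0.3820 0.2775 0.2 6.7;python3 go.py 0.380 -0.283 0.2 -6.2
```

```text
F [ 0.13 -0.22 -3.94] std [0.66 0.29 0.4 ]
34.5 [0.6154 0.106  0.2002] [-1.7997e+02  1.1000e-01 -1.6640e+02] 0.03016560390153625 [  28.   17.   -8.    0.  -65. -104.] [ -0.   -54.07  29.7    7.33  -0.08  -0.  ]
t 34.5 pos [0.6154 0.106  0.2002] eul [-1.7997e+02  1.1000e-01 -1.6640e+02] F [-0.41 -0.36 -4.15] w 0.0302 j [  28.   17.   -8.    0.  -65. -104.]
row [0.933, 1.108, -0.001, -0.0, 0.001, 0.077] step/scale 1.11
t 34.5 pos [0.6154 0.106  0.2002] eul [-1.7997e+02  1.1000e-01 -1.6640e+02] F [-0.41 -0.36 -4.15] w 0.0302 j [  28.   17.   -8.    0.  -65. -104.]
row [1.601, -1.614, -0.001, -0.0, 0.001, 0.22] step/scale 1.61
```

Call:
apply_moves:
  moves:
    - [0.13, 0.15, -0.03, 0, 0, 0.03]
    - [0.3, 0.35, -0.03, 0, 0, 0.077]
    - [0.47, 0.56, -0.03, 0, 0, 0.077]
    - [0.64, 0.76, -0.03, 0, 0, 0.077]
    - [0.78, 0.93, -0.03, 0, 0, 0.077]
    - [0.82, 0.98, -0.03, 0, 0, 0.077]

```text
time_s: 35.25
tcp_pos: [0.4083, 0.2591, 0.2064]
eef_rot: [179.9, 0.2, -173.2]
contact_force: [0.5, -0.4, -3.5]
gripper_width: 0.0299
```

```bash
python3 wt.py 15 2; python3 blk.py 15|grep block; python3 go.py 0.3822 0.2775 0.125 6.7
```

```text
F [-1.12  0.77 -3.84] std [1.75 0.85 0.36]
35.35 [0.4092 0.2587 0.2063] [ 1.7997e+02  1.5000e-01 -1.7321e+02] 0.02996263592710671 [  56.    3.  -25.    0.  -62. -139.] [  1.02 -34.31  28.71   6.95  -0.08  -0.37]
scene block x 0.478 y -0.295 303 x 81 yaw -6.1
scene block x 0.473 y 0.275 302 x 86 yaw 6.4
side block x 0.497 y -0.295 261 x 84 yaw -6.2
side block x 0.471 y 0.277 300 x 83 yaw 6.4
t 35.35 pos [0.4092 0.2587 0.2063] eul [ 1.7997e+02  1.5000e-01 -1.7321e+02] F [ 0.63 -0.08 -3.48] w 0.03 j [  56.    3.  -25.    0.  -62. -139.]
row [0.124, 0.109, 0.406, 0.0, 0.002, 0.001] step/scale 0.41
```

```bash
python3 wt.py 16 2; python3 blk.py 16; python3 -c "
import numpy as np
c,s=np.cos(np.radians(6.4)),np.sin(np.radians(6.4))
for x in [-.098,-.022,.054,.12]: print(.472+x*c,.276+x*s)"
```

```text
F [ 0.33 -0.14 -3.72] std [0.16 0.02 0.08]
35.45 [0.4102 0.2579 0.206 ] [-1.7999e+02  1.3000e-01 -1.7330e+02] 0.030033617026896765 [  56.    3.  -25.    0.  -62. -139.] [  0.7  -34.29  28.95   7.06  -0.08  -0.05]
scene block x 0.478 y -0.295 303 x 81 yaw -6.1
scene block x 0.473 y 0.275 301 x 86 yaw 5.9
scene pack x 0.451 y 0.268 62 x 30 yaw 10.6 top z mode 0.1035
scene pack x 0.459 y -0.293 61 x 32 yaw -4.2 top z mode 0.1125
scene pack x 0.532 y -0.301 62 x 32 yaw -5.7 top z mode 0.1125
scene pack x 0.529 y 0.278 60 x 33 yaw 7.1 top z mode 0.1035
side block x 0.498 y -0.295 257 x 84 yaw -6.3
side block x 0.471 y 0.277 300 x 83 yaw 6.4
side pack x 0.449 y 0.273 61 x 32 yaw 8.1 top z mode 0.1025
side pack x 0.456 y -0.289 58 x 33 yaw -10.1 top z mode 0.1115
side pack x 0.527 y 0.282 60 x 32 yaw 7.8 top z mode 0.1035
side pack x 0.530 y -0.296 59 x 34 yaw -7.6 top z mode 0.1115
0.3746107439222615 0.26507604464378015
0.4501371057784669 0.27354768349146086
0.5256634676346722 0.2820193223391416
0.5912521502992716 0.28937627186475906
```

View pics/side_16.png

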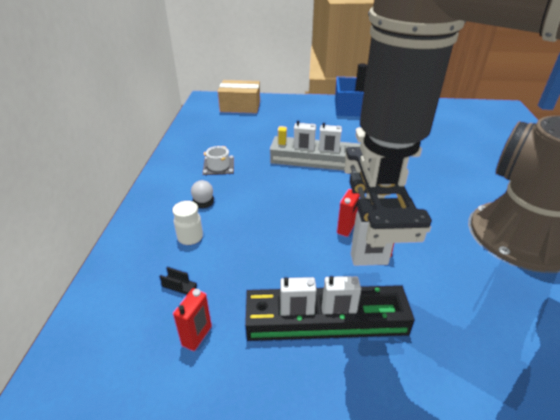

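```bash
python3 go.py 0.3750 0.265 0.125 6.4
```

```text
t 35.45 pos [0.4102 0.2579 0.206 ] eul [-1.7999e+02  1.3000e-01 -1.7330e+02] F [ 0.17 -0.13 -3.8 ] w 0.03 j [  56.    3.  -25.    0.  -62. -139.]
row [0.172, 0.056, 0.405, -0.0, 0.001, 0.003] step/scale 0.4
```

Call:
apply_moves:
  moves:
    - [0.08, 0.03, 0, 0, 0, 0]
    - [0.172, 0.056, 0, 0, 0.001, 0.003]
    - [0.172, 0.056, 0.1, 0, 0.001, 0.003]
    - [0.172, 0.056, 0.25, 0, 0.001, 0.003]
    - [0.172, 0.056, 0.38, 0, 0.001, 0.003]
    - [0.172, 0.056, 0.405, 0, 0.001, 0.003]
    - [0.172, 0.056, 0.405, 0, 0.001, 0.003]

```text
time_s: 36.33
tcp_pos: [0.3753, 0.265, 0.1253]
eef_rot: [-180.0, 0.1, -173.6]
contact_force: [-0.7, -0.4, -3.5]
gripper_width: 0.0299
```

```bash
python3 wt.py 17 2; python3 blk.py 17|grep block; python3 go.py 0.3748 0.265 0.069 6.4; python3 -c "
import cv2
a=cv2.imread('pics/scene_17.png')[80:280,200:480];b=cv2.imread('pics/side_17.png')[200:400,200:480]
import numpy as np
cv2.imwrite('pics/c17.png',cv2.resize(np.hstack([a,b]),None,fx=1.4,fy=1.4))"
```

```text
F [ 0.55 -0.22 -3.87] std [0.08 0.41 0.34]
36.425 [0.3755 0.2656 0.126 ] [ 1.7995e+02  1.1000e-01 -1.7357e+02] 0.029731950695557632 [  60.    6.  -34.    0.  -51. -144.] [ -0.04 -32.99  25.04   6.15  -0.1   -0.  ]
scene block x 0.479 y -0.295 302 x 82 yaw -6.1
scene block x 0.473 y 0.276 300 x 86 yaw 6.6
side block x 0.477 y -0.293 299 x 85 yaw -5.8
side block x 0.471 y 0.277 301 x 83 yaw 6.2
t 36.425 pos [0.3755 0.2656 0.126 ] eul [ 1.7995e+02  1.1000e-01 -1.7357e+02] F [ 0.46 -0.62 -4.21] w 0.0297 j [  60.    6.  -34.    0.  -51. -144.]
row [0.004, -0.003, 0.285, 0.001, 0.001, 0.0] step/scale 0.28
```

View pics/c17.png

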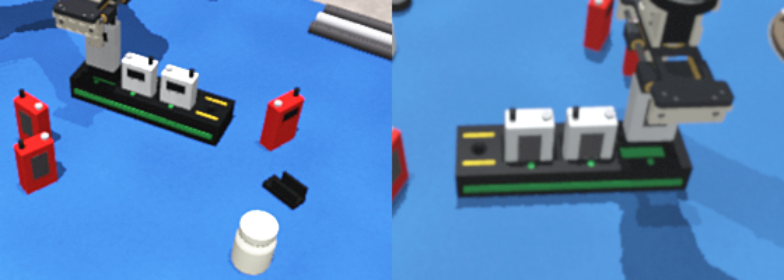

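Call:
apply_moves:
  moves:
    - [0.003, -0.002, 0.05, 0, 0, 0]
    - [0.003, -0.002, 0.09, 0, 0, 0]
    - [0.003, -0.002, 0.13, 0, 0, 0]
    - [0.003, -0.002, 0.17, 0, 0, 0]
    - [0.003, -0.002, 0.21, 0, 0, 0]
    - [0.003, -0.002, 0.25, 0, 0, 0]
    - [0.003, -0.002, 0.28, 0, 0, 0]
    - [0.003, -0.002, 0.28, 0, 0, 0]

```text
time_s: 37.42
tcp_pos: [0.375, 0.265, 0.0697]
eef_rot: [180.0, 0.1, -173.6]
contact_force: [-0.8, 0.2, -1.5]
gripper_width: 0.0299
```

```bash
python3 wt.py 18 2; python3 go.py 0.3748 0.265 0.069 6.4
```

```text
F [-0.88 -1.41 -1.2 ] std [0.81 0.12 0.27]
37.525 [0.375  0.265  0.0701] [ 1.7996e+02  1.1000e-01 -1.7357e+02] 0.02989465667926786 [  60.   10.  -38.    0.  -42. -144.] [  0.08 -35.69  22.11   5.33   0.45   0.  ]
t 37.525 pos [0.375  0.265  0.0701] eul [ 1.7996e+02  1.1000e-01 -1.7357e+02] F [-1.69 -1.54 -0.93] w 0.0299 j [  60.   10.  -38.    0.  -42. -144.]
row [0.001, -0.0, 0.005, 0.0, 0.001, 0.0] step/scale 0.01
```

Call:
apply_moves:
  moves:
    - [0, 0, 0, 0, 0, 0]
    - [0, 0, 0, 0, 0, 0]
    - [0, 0, 0, 0, 0, 0]
    - [0, 0, -0.2, 0, 0, 0]
    - [0, 0, -0.4, 0, 0, 0]
    - [0, 0, -0.6, 0, 0, 0]
    - [0, 0, -0.78, 0, 0, 0]
    - [0, 0, -0.78, 0, 0, 0]
  hand: -0.36

```text
time_s: 38.52
tcp_pos: [0.3758, 0.2663, 0.2292]
eef_rot: [179.7, 0.3, -173.6]
contact_force: [0.4, 0.5, -0.9]
gripper_width: 0.0598
```

```bash
python3 wt.py 19 2; python3 blk.py 19; python3 go.py 0.596 -0.307 0.2 -6; python3 - <<'E'
from h import *
from plant import imaging
for n in ["scene","side"]:
    p=cv2.imread(f"pics/{n}_19.png");d=np.load(f"pics/{n}_19.npy");i=imaging.camera_info(n)
    W,C=cloud(n,d,i,p); hsv=cv2.cvtColor(C[None],cv2.COLOR_BGR2HSV)[0]
    m=(hsv[:,0]>20)&(hsv[:,0]<35)&(hsv[:,1]>120)&(np.hypot(W[:,0]-.597,W[:,1]+.307)<.04)&(W[:,2]>.04)
    q=W[m]; print(n,len(q),np.percentile(q[:,2],[2,50,98]))
    t=q[q[:,2]>np.percentile(q[:,2],98)-.004]
    r=cv2.minAreaRect((t[:,:2]*1000).astype(np.float32)); print(r)
    # lower body: extents
E
python3 -c "
import cv2
a=cv2.imread('pics/scene_19.png')[260:380,120:290];b=cv2.imread('pics/side_19.png')[90:210,240:410]
import numpy as np
cv2.imwrite('pics/c19.png',cv2.resize(np.hstack([a,b]),None,fx=2.3,fy=2.3))"
```

```text
F [-0.44  0.21 -0.84] std [0.81 0.15 0.14]
38.625 [0.3746 0.2649 0.2261] [ 1.7991e+02  1.2000e-01 -1.7358e+02] 0.059542078624375286 [  60.   -0.  -25.    0.  -65. -144.] [ 2.000e-02 -2.885e+01  2.922e+01  6.890e+00 -1.000e-01 -0.000e+00]
scene block x 0.478 y -0.295 303 x 82 yaw -6.1
scene block x 0.472 y 0.275 303 x 84 yaw 6.8
scene pack x 0.378 y 0.260 60 x 32 yaw 10.2 top z mode 0.1035
scene pack x 0.451 y 0.270 61 x 32 yaw 8.7 top z mode 0.1035
scene pack x 0.459 y -0.294 61 x 32 yaw -2.9 top z mode 0.1115
scene pack x 0.529 y 0.278 60 x 34 yaw 6.8 top z mode 0.1045
scene pack x 0.532 y -0.300 62 x 32 yaw -7.3 top z mode 0.1125
side block x 0.484 y -0.294 285 x 86 yaw -5.8
side block x 0.471 y 0.278 300 x 82 yaw 6.1
side pack x 0.374 y 0.268 60 x 30 yaw 7.9 top z mode 0.1025
side pack x 0.450 y 0.273 60 x 33 yaw 7.1 top z mode 0.1025
side pack x 0.457 y -0.288 60 x 30 yaw -5.0 top z mode 0.1115
side pack x 0.527 y 0.282 60 x 33 yaw 7.1 top z mode 0.1035
side pack x 0.529 y -0.296 59 x 34 yaw -9.1 top z mode 0.1115
t 38.625 pos [0.3746 0.2649 0.2261] eul [ 1.7991e+02  1.2000e-01 -1.7358e+02] F [ 0.37  0.05 -0.7 ] w 0.0595 j [  60.   -0.  -25.    0.  -65. -144.]
row [-0.78, -2.966, 0.128, 0.001, 0.001, 0.138] step/scale 2.97
scene 384 [0.04909743 0.09156188 0.10008733]
((598.40234375, -307.7189025878906), (22.1885929107666, 23.874000549316406), 84.0129623413086)
side 114 [0.0499184  0.07777497 0.0978253 ]
((595.383544921875, -303.6051025390625), (17.424209594726562, 17.694299697875977), 3.7706499099731445)
```

View pics/c19.png

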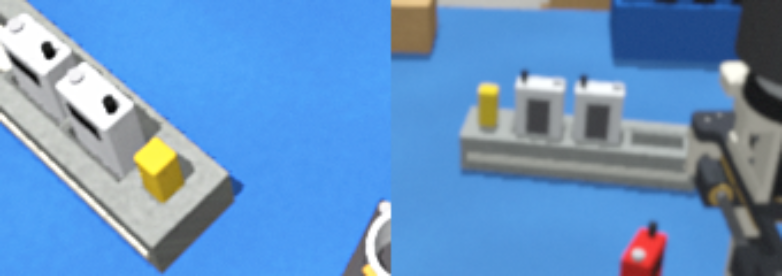

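Call:
apply_moves:
  moves:
    - [-0.05, -0.2, -0.05, 0, 0, 0.06]
    - [-0.11, -0.42, -0.05, 0, 0, 0.138]
    - [-0.17, -0.64, -0.05, 0, 0, 0.138]
    - [-0.22, -0.86, -0.05, 0, 0, 0.138]
    - [-0.26, -0.99, -0.05, 0, 0, 0.138]
  grip_force: 25

```text
time_s: 39.25
tcp_pos: [0.4481, 0.0719, 0.2347]
eef_rot: [180.0, -0.0, 173.9]
contact_force: [0.7, 0.5, -0.4]
gripper_width: 0.0593
```

```bash
python3 go.py 0.597 -0.3065 0.21 -6.1
```

```text
t 39.25 pos [0.4481 0.0719 0.2347] eul [179.96  -0.   173.93] F [ 0.71  0.48 -0.44] w 0.0593 j [  34.   -1.  -25.   -0.  -66. -130.]
row [-0.941, -1.803, 0.122, 0.0, -0.0, 0.0] step/scale 1.8
```

Call:
apply_moves:
  moves:
    - [-0.11, -0.21, 0, 0, 0, 0]
    - [-0.22, -0.43, 0, 0, 0, 0]
    - [-0.34, -0.65, 0, 0, 0, 0]
    - [-0.44, -0.85, 0, 0, 0, 0]
    - [-0.5, -0.96, 0, 0, 0, 0]

```text
time_s: 39.88
tcp_pos: [0.5269, -0.1316, 0.2327]
eef_rot: [180.0, -0.2, 173.8]
contact_force: [-0.2, 0.7, 0.0]
gripper_width: 0.0599
```

```bash
python3 go.py 0.597 -0.3065 0.21 -6.1
```

```text
t 39.875 pos [ 0.5269 -0.1316  0.2327] eul [179.99  -0.18 173.83] F [-0.18  0.7   0.02] w 0.0599 j [   7.    8.  -15.   -0.  -67. -103.]
row [-0.443, -0.832, 0.112, 0.0, -0.002, -0.001] step/scale 0.83
```

Call:
apply_moves:
  moves:
    - [-0.11, -0.21, 0, 0, 0, 0]
    - [-0.22, -0.43, 0, 0, 0, 0]
    - [-0.34, -0.65, 0, 0, 0, 0]
    - [-0.443, -0.832, 0.05, 0, -0.001, 0]
    - [-0.443, -0.832, 0.112, 0, -0.001, 0]
    - [-0.443, -0.832, 0.112, 0, -0.001, 0]

```text
time_s: 40.62
tcp_pos: [0.5956, -0.3061, 0.207]
eef_rot: [179.9, -0.4, 173.8]
contact_force: [0.6, 0.2, -0.4]
gripper_width: 0.0597
```

```bash
python3 wt.py 20 2; python3 blk.py 20 | grep -v 'pack x 0.[345].* y 0.2'; python3 go.py 0.597 -0.3065 0.065 -6.1; python3 -c "
from plant import imaging
import cv2;p,d=imaging.capture('wrist');cv2.imwrite('pics/w20.png',p)"
```

```text
F [-0.22  0.21  0.72] std [0.15 0.02 0.15]
40.725 [ 0.5967 -0.3058  0.2097] [ 1.7999e+02 -1.4000e-01  1.7387e+02] 0.05950648111428292 [-11.  21.  -1.  -0. -68. -86.] [ -0.51 -56.44  28.23   6.71  -0.07  -0.  ]
scene block x 0.549 y -0.302 160 x 81 yaw -6.2
scene block x 0.473 y 0.274 302 x 84 yaw 6.9
scene pack x 0.546 y -0.302 35 x 31 yaw -3.8 top z mode 0.1125
side block x 0.477 y -0.294 299 x 88 yaw -5.8
side block x 0.471 y 0.277 300 x 83 yaw 6.2
side pack x 0.457 y -0.290 58 x 36 yaw 0.0 top z mode 0.1115
side pack x 0.529 y -0.295 58 x 33 yaw -8.1 top z mode 0.1115
t 40.725 pos [ 0.5967 -0.3058  0.2097] eul [ 1.7999e+02 -1.4000e-01  1.7387e+02] F [-0.36  0.19  0.87] w 0.0595 j [-11.  21.  -1.  -0. -68. -86.]
row [-0.004, -0.003, 0.723, 0.0, -0.002, -0.0] step/scale 0.72
```

View pics/w20.png

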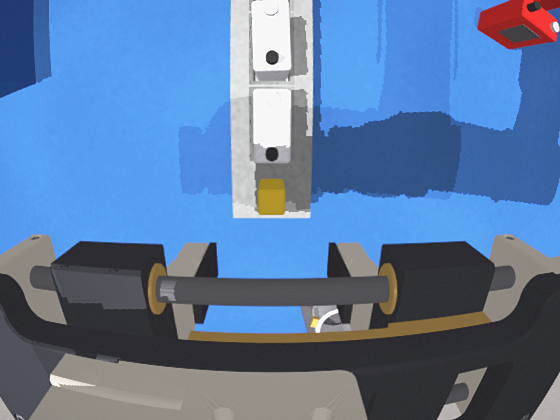

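Call:
apply_moves:
  moves:
    - [0, 0, 0.15, 0, -0.001, 0]
    - [0, 0, 0.4, 0, -0.001, 0]
    - [0, 0, 0.6, 0, -0.001, 0]
    - [0, 0, 0.72, 0, -0.001, 0]
    - [0, 0, 0.72, 0, -0.001, 0]
    - [0, 0, 0.72, 0, -0.001, 0]

```text
time_s: 41.52
tcp_pos: [0.598, -0.3056, 0.0683]
eef_rot: [-180.0, 0.2, 173.9]
contact_force: [-0.2, -1.0, 0.5]
gripper_width: 0.0596
```

Call:
apply_moves:
  moves:
    - [0, 0, 0, 0, 0, 0]
    - [0, 0, 0, 0, 0, 0]
    - [0, 0, 0, 0, 0, 0]
    - [0, 0, 0, 0, 0, 0]
    - [0, 0, 0, 0, 0, 0]
  hand: 1

```text
time_s: 42.15
tcp_pos: [0.598, -0.3057, 0.0684]
eef_rot: [-180.0, 0.2, 173.9]
contact_force: [-1.2, -0.1, 1.6]
gripper_width: 0.0238
```

Call:
apply_moves:
  moves:
    - [0, 0, -0.05, 0, 0, 0]
    - [0, 0, -0.15, 0, 0, 0]
    - [0, 0, -0.3, 0, 0, 0]
    - [0, 0, -0.5, 0, 0, 0]
    - [0, 0, -0.7, 0, 0, 0]
    - [0, 0, -0.8, 0, 0, 0]
    - [0, 0, -0.8, 0, 0, 0]

```text
time_s: 43.02
tcp_pos: [0.5984, -0.3058, 0.231]
eef_rot: [-179.9, 0.4, 174.0]
contact_force: [0.3, 0.4, -1.1]
gripper_width: 0.0238
```

```bash
python3 wt.py 21 2; python3 go.py 0.5912 0.2894 0.22 6.4;python3 -c "
import cv2
a=cv2.imread('pics/scene_21.png')[200:400,40:320];b=cv2.imread('pics/side_21.png')[30:230,180:460]
import numpy as np
cv2.imwrite('pics/c21.png',cv2.resize(np.hstack([a,b]),None,fx=1.4,fy=1.4))"
```

```text
F [-0.48 -0.04 -0.53] std [0.08 0.83 0.42]
43.125 [ 0.5972 -0.3053  0.228 ] [-1.7999e+02  1.3000e-01  1.7394e+02] 0.023736317353457496 [-10.  20.   0.   0. -70. -86.] [-1.000e-02 -5.955e+01  3.051e+01  7.320e+00 -9.000e-02  0.000e+00]
t 43.125 pos [ 0.5972 -0.3053  0.228 ] eul [-1.7999e+02  1.3000e-01  1.7394e+02] F [-0.4  -0.87 -0.11] w 0.0237 j [-10.  20.   0.   0. -70. -86.]
row [0.344, 2.954, 0.039, -0.0, 0.001, -0.138] step/scale 2.95
```

View pics/c21.png

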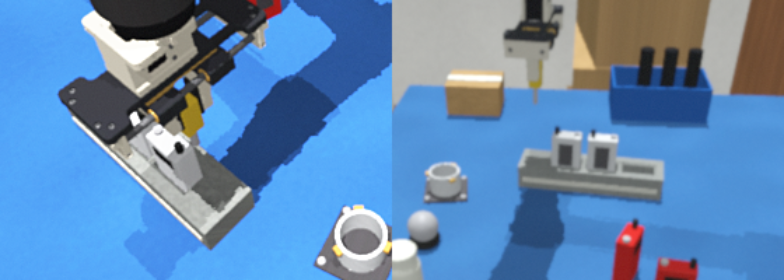

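Call:
apply_moves:
  moves:
    - [0.02, 0.21, 0, 0, 0, -0.05]
    - [0.05, 0.43, 0, 0, 0, -0.1]
    - [0.08, 0.65, 0, 0, 0, -0.138]
    - [0.1, 0.86, 0, 0, 0, -0.138]
    - [0.115, 0.98, 0, 0, 0, -0.138]

```text
time_s: 43.75
tcp_pos: [0.5942, -0.1061, 0.2265]
eef_rot: [-180.0, -0.0, -173.6]
contact_force: [-0.1, 0.5, -0.5]
gripper_width: 0.0238
```

```bash
python3 go.py 0.5912 0.2894 0.22 6.4
```

```text
t 43.75 pos [ 0.5942 -0.1061  0.2265] eul [-1.7998e+02 -1.0000e-02 -1.7357e+02] F [-0.07  0.52 -0.52] w 0.0238 j [  8.  14.  -9.   0. -67. -92.]
row [-0.206, 1.967, 0.032, -0.0, -0.0, 0.0] step/scale 1.97
```

Call:
apply_moves:
  moves:
    - [-0.02, 0.21, 0, 0, 0, 0]
    - [-0.045, 0.43, 0, 0, 0, 0]
    - [-0.068, 0.65, 0, 0, 0, 0]
    - [-0.09, 0.86, 0, 0, 0, 0]
    - [-0.105, 0.98, 0, 0, 0, 0]

```text
time_s: 44.38
tcp_pos: [0.5923, 0.0928, 0.2249]
eef_rot: [-180.0, -0.1, -173.5]
contact_force: [0.1, 0.2, -0.0]
gripper_width: 0.0238
```

```bash
python3 wt.py 22 2; python3 blk.py 22; python3 go.py 0.5912 0.2894 0.22 6.4; python3 -c "
from plant import imaging
import cv2,numpy as np;p,d=imaging.capture('wrist');cv2.imwrite('pics/w22.png',p);np.save('pics/w22.npy',d)
a=cv2.imread('pics/scene_22.png')[110:190,240:380];b=cv2.imread('pics/side_22.png')[270:350,230:370]
cv2.imwrite('pics/c22.png',cv2.resize(np.hstack([a,b]),None,fx=2.8,fy=2.8,interpolation=2))"
```

```text
F [0.46 0.76 0.31] std [0.88 0.51 0.23]
44.475 [0.5925 0.0931 0.2248] [-1.7996e+02 -1.4000e-01 -1.7343e+02] 0.023643624005984 [  28.   14.   -9.   -0.  -67. -111.] [  1.01 -48.58  29.24   6.86  -0.06  -0.41]
scene block x 0.565 y 0.285 115 x 84 yaw 5.5
scene block x 0.412 y 0.247 172 x 49 yaw 2.5
scene block x 0.478 y -0.294 304 x 82 yaw -6.2
scene pack x 0.361 y 0.261 33 x 32 yaw -86.8 top z mode 0.1025
scene pack x 0.458 y -0.293 62 x 32 yaw -3.5 top z mode 0.1125
scene pack x 0.533 y -0.300 61 x 31 yaw -6.3 top z mode 0.1125
scene pack x 0.538 y 0.278 44 x 32 yaw 2.4 top z mode 0.1025
side block x 0.442 y -0.287 231 x 84 yaw -4.4
side block x 0.472 y 0.277 300 x 83 yaw 6.1
side pack x 0.375 y 0.267 59 x 33 yaw 9.5 top z mode 0.1025
side pack x 0.449 y 0.274 61 x 30 yaw 7.1 top z mode 0.1025
side pack x 0.457 y -0.290 59 x 34 yaw -4.1 top z mode 0.1115
side pack x 0.527 y 0.282 60 x 31 yaw 6.7 top z mode 0.1025
side pack x 0.530 y -0.297 59 x 34 yaw -5.9 top z mode 0.1115
t 44.475 pos [0.5925 0.0931 0.2248] eul [-1.7996e+02 -1.4000e-01 -1.7343e+02] F [-0.43  0.25  0.55] w 0.0236 j [  28.   14.   -9.   -0.  -67. -111.]
row [-0.106, 0.976, 0.023, -0.0, -0.002, 0.002] step/scale 0.98
```

View pics/c22.png

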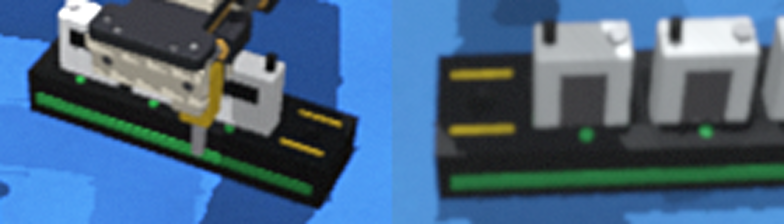

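View pics/w22.png

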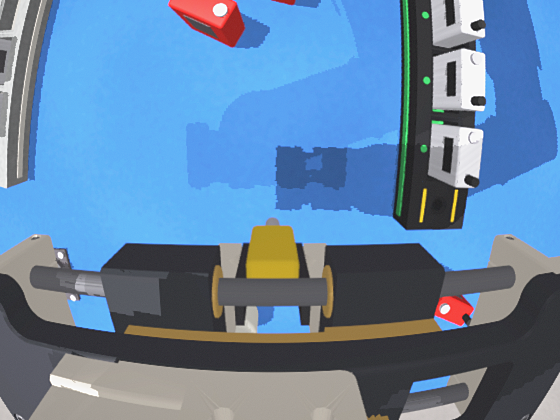

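```bash
python3 - <<'E'
from h import *
from plant import imaging
for t in [19,20,22]:
  for n in ["scene","side"]:
    p=cv2.imread(f"pics/{n}_{t}.png");i=imaging.camera_info(n);T=i['T']
    hsv=cv2.cvtColor(p,cv2.COLOR_BGR2HSV)
    m=(hsv[...,0]>18)&(hsv[...,0]<36)&(hsv[...,1]>110)&(hsv[...,2]>90)
    v,u=np.nonzero(m)
    D=np.stack([(u-i['cx'])/i['fx'],-(v-i['cy'])/i['fy'],-np.ones(len(u))],-1)@T[:3,:3].T
    s=(.048-T[2,3])/D[:,2]; W=T[:3,3]+s[:,None]*D
    k=np.hypot(W[:,0]-.591,W[:,1]-.289)<.035; W=W[k]
    if k.sum()<10: continue
    r=cv2.minAreaRect((W[:,:2]*1000).astype(np.float32)); print(t,n,k.sum(),r, "mean",W[:,:2].mean(0))
    # dark hole: darkest pixels within 12mm of centre
    g=cv2.cvtColor(p,cv2.COLOR_BGR2GRAY).astype(float)
    vv,uu=np.mgrid[0:420,0:560]; D=np.stack([(uu-i['cx'])/i['fx'],-(vv-i['cy'])/i['fy'],-np.ones_like(uu)],-1)@T[:3,:3].T
    s=(.048-T[2,3])/D[...,2]; P=T[:3,3]+s[...,None]*D
    k=np.hypot(P[...,0]-.591,P[...,1]-.289)<.013
    gv=g[k]; w=np.clip(np.percentile(gv,60)-gv,0,None); print("  hole",(P[k][:,:2]*w[:,None]).sum(0)/w.sum(), gv.min(),gv.max())
E
```

```text
19 scene 93 ((591.3978881835938, 289.4093322753906), (42.92167282104492, 53.915279388427734), 6.38285493850708) mean [0.59221417 0.28902023]
  hole [0.59350478 0.28410066] 14.0 44.0
19 side 198 ((590.5111694335938, 290.7593994140625), (42.72328186035156, 53.224578857421875), 7.588188171386719) mean [0.59138438 0.29109922]
  hole [0.59078264 0.29312407] 26.0 73.0
20 scene 96 ((591.3978881835938, 289.4093322753906), (42.92167282104492, 53.915279388427734), 6.38285493850708) mean [0.59195435 0.28922087]
  hole [0.59328135 0.28393864] 18.0 47.0
20 side 195 ((591.4720458984375, 291.386962890625), (42.69215774536133, 53.33528137207031), 5.007043361663818) mean [0.59128602 0.29150403]
  hole [0.59073063 0.29310174] 27.0 71.0
22 scene 68 ((591.650390625, 289.29876708984375), (39.82588577270508, 51.27805709838867), 6.188416481018066) mean [0.59217387 0.28794976]
  hole [0.5939963  0.28530554] 11.0 28.0
22 side 149 ((590.5974731445312, 290.7364196777344), (40.694068908691406, 51.260929107666016), 5.196768760681152) mean [0.58978973 0.29374146]
  hole [0.59073845 0.29428529] 25.0 41.0
```

```bash
python3 go.py 0.592 0.2898 0.14 6.4
```

```text
t 44.525 pos [0.5924 0.0919 0.225 ] eul [-1.7995e+02 -1.5000e-01 -1.7347e+02] F [ 0.59  0.03 -0.52] w 0.0238 j [  27.   14.   -9.   -0.  -67. -111.]
row [-0.111, 0.984, 0.424, -0.001, -0.002, 0.001] step/scale 0.98
```

Call:
apply_moves:
  moves:
    - [-0.02, 0.21, 0, 0, 0, 0]
    - [-0.045, 0.43, 0, 0, 0, 0]
    - [-0.07, 0.65, 0, 0, 0, 0]
    - [-0.095, 0.86, 0, 0, -0.002, 0]
    - [-0.111, 0.984, 0.05, -0.001, -0.002, 0.001]
    - [-0.111, 0.984, 0.2, -0.001, -0.002, 0.001]
    - [-0.111, 0.984, 0.35, -0.001, -0.002, 0.001]
    - [-0.111, 0.984, 0.5, -0.001, -0.002, 0.001]
    - [-0.111, 0.984, 0.55, -0.001, -0.002, 0.001]
    - [-0.111, 0.984, 0.55, -0.001, -0.002, 0.001]
    - [-0.111, 0.984, 0.55, -0.001, -0.002, 0.001]

```text
time_s: 45.9
tcp_pos: [0.5926, 0.29, 0.1159]
eef_rot: [179.9, 0.1, -173.6]
contact_force: [0.8, 0.8, 0.3]
gripper_width: 0.0238
```

```bash
python3 wt.py 23 2; python3 go.py 0.592 0.2898 0.115 6.4; python3 -c "
from plant import imaging
import cv2,numpy as np;p,d=imaging.capture('wrist');cv2.imwrite('pics/w23.png',p[150:310,180:380])
a=cv2.imread('pics/scene_23.png')[100:190,280:420];b=cv2.imread('pics/side_23.png')[250:340,210:350]
cv2.imwrite('pics/c23.png',cv2.resize(np.hstack([a,b]),None,fx=2.8,fy=2.8,interpolation=2))"; python3 blk.py 23|grep block
```

```text
F [ 0.08  0.07 -0.69] std [0.08 0.69 0.62]
46.0 [0.5925 0.2902 0.1161] [ 1.7990e+02  1.4000e-01 -1.7355e+02] 0.023745008921468753 [  43.   24.  -10.    0.  -56. -127.] [ -0.07 -59.15  26.06   6.21  -0.09   0.  ]
t 46.0 pos [0.5925 0.2902 0.1161] eul [ 1.7990e+02  1.4000e-01 -1.7355e+02] F [ 0.15  0.76 -0.07] w 0.0237 j [  43.   24.  -10.    0.  -56. -127.]
row [0.003, -0.002, 0.005, 0.001, 0.002, 0.001] step/scale 0.01
scene block x 0.472 y 0.274 303 x 85 yaw 7.0
scene block x 0.478 y -0.295 303 x 81 yaw -6.0
side block x 0.523 y -0.273 167 x 70 yaw -33.4
side block x 0.471 y 0.278 301 x 81 yaw 6.4
```

View pics/c23.png

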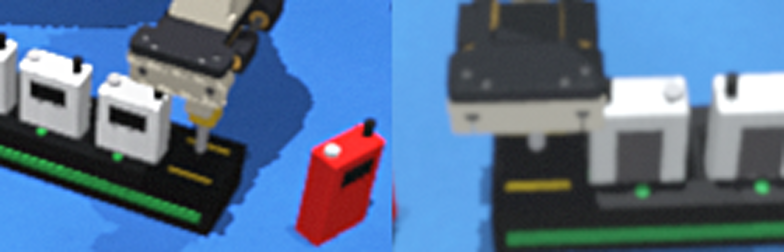

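View pics/w23.png

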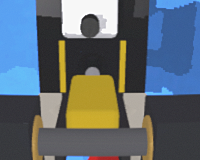

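```bash
python3 - <<'E'
import numpy as np
from plant import imaging
for n,o in [("scene",(280,100,0)),("side",(210,250,392))]:
    i=imaging.camera_info(n);T=i['T']
    for P in [(.5915,.290,.0597),(.5925,.290,.0597),(.5913,.2898,.048)]:
        c=T[:3,:3].T@(np.array(P)-T[:3,3]); u=i['cx']+i['fx']*c[0]/-c[2]; v=i['cy']-i['fy']*c[1]/-c[2]
        print(n,P,((u-o[0])*2.8+o[2]).round(0),((v-o[1])*2.8).round(0), "mm/px crop",(-c[2]/i['fx']/2.8*1000).round(2))
E
```

```text
scene (0.5915, 0.29, 0.0597) 199.0 148.0 mm/px crop 0.88
scene (0.5925, 0.29, 0.0597) 200.0 149.0 mm/px crop 0.88
scene (0.5913, 0.2898, 0.048) 198.0 159.0 mm/px crop 0.89
side (0.5915, 0.29, 0.0597) 535.0 142.0 mm/px crop 0.64
side (0.5925, 0.29, 0.0597) 534.0 142.0 mm/px crop 0.64
side (0.5913, 0.2898, 0.048) 536.0 154.0 mm/px crop 0.65
```

Call:
apply_moves:
  moves:
    - [0.003, -0.001, 0.03, 0, 0.001, 0]
    - [0.003, -0.001, 0.06, 0, 0.001, 0]
    - [0.003, -0.001, 0.08, 0, 0.001, 0]
    - [0.003, -0.001, 0.1, 0, 0.001, 0]
    - [0.003, -0.001, 0.12, 0, 0.001, 0]
    - [0.003, -0.001, 0.12, 0, 0.001, 0]

```text
time_s: 46.8
tcp_pos: [0.5916, 0.2898, 0.0915]
eef_rot: [179.9, -0.0, -173.6]
contact_force: [0.2, 0.7, -1.0]
gripper_width: 0.0238
```

```bash
python3 wt.py 24 2; python3 go.py 0.592 0.2898 0.0684 6.4; python3 blk.py 24|grep block
```

```text
F [-0.24  0.36 -1.25] std [0.07 0.04 0.26]
46.9 [0.5919 0.29   0.092 ] [ 1.7991e+02  4.0000e-02 -1.7355e+02] 0.023771012410173698 [  43.   25.  -11.   -0.  -54. -126.] [ -0.   -60.18  25.16   5.98  -0.08  -0.  ]
t 46.9 pos [0.5919 0.29   0.092 ] eul [ 1.7991e+02  4.0000e-02 -1.7355e+02] F [-0.17  0.32 -0.99] w 0.0238 j [  43.   25.  -11.   -0.  -54. -126.]
row [-0.0, -0.001, 0.118, 0.001, 0.0, 0.001] step/scale 0.12
scene block x 0.472 y 0.274 303 x 83 yaw 6.8
scene block x 0.478 y -0.295 303 x 81 yaw -6.1
side block x 0.471 y 0.277 300 x 82 yaw 6.2
```

In the hole (tip about 12 mm below the top), no side load. On down.

Call:
apply_moves:
  moves:
    - [0, 0, 0.03, 0, 0, 0]
    - [0, 0, 0.06, 0, 0, 0]
    - [0, 0, 0.08, 0, 0, 0]
    - [0, 0, 0.1, 0, 0, 0]
    - [0, 0, 0.115, 0, 0, 0]
    - [0, 0, 0.122, 0, 0, 0]
    - [0, 0, 0.122, 0, 0, 0]

```text
time_s: 47.78
tcp_pos: [0.592, 0.29, 0.0684]
eef_rot: [179.9, 0.1, -173.5]
contact_force: [-2.3, -1.1, 5.7]
gripper_width: 0.0238
```

```bash
python3 wt.py 25 4; python3 go.py 0.592 0.2898 0.0684 6.4; python3 blk.py 25|grep block; python3 -c "
import cv2,numpy as np
a=cv2.imread('pics/scene_25.png')[100:190,280:420];b=cv2.imread('pics/side_25.png')[250:340,210:350]
cv2.imwrite('pics/c25.png',cv2.resize(np.hstack([a,b]),None,fx=2.8,fy=2.8,interpolation=2))"
```

```text
F [-2.43 -0.61  4.79] std [0.33 0.45 0.14]
47.975 [0.592  0.29   0.0684] [ 1.7990e+02  7.0000e-02 -1.7354e+02] 0.024114376154976788 [  43.   27.  -12.   -0.  -51. -126.] [ -0.25 -57.9   23.86   5.52   0.84   0.  ]
t 47.975 pos [0.592  0.29   0.0684] eul [ 1.7990e+02  7.0000e-02 -1.7354e+02] F [-2.5  -0.49  4.83] w 0.0241 j [  43.   27.  -12.   -0.  -51. -126.]
row [-0.0, -0.001, -0.0, 0.001, 0.001, 0.001] step/scale 0.0
scene block x 0.478 y -0.295 302 x 81 yaw -6.1
scene block x 0.473 y 0.273 302 x 83 yaw 7.5
side block x 0.471 y 0.278 299 x 81 yaw 6.3
```

View pics/c25.png

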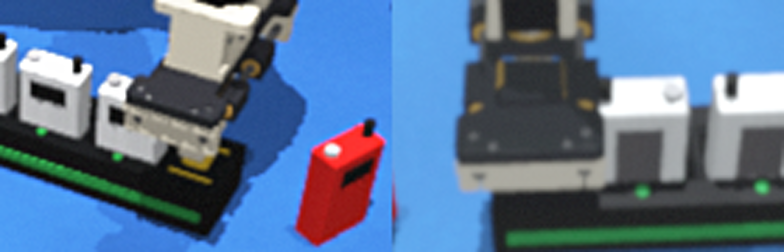

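Call:
apply_moves:
  moves:
    - [0, 0, 0, 0, 0, 0]
    - [0, 0, 0, 0, 0, 0]
    - [0, 0, 0, 0, 0, 0]
    - [0, 0, 0, 0, 0, 0]
    - [0, 0, -0.15, 0, 0, 0]
    - [0, 0, -0.35, 0, 0, 0]
    - [0, 0, -0.6, 0, 0, 0]
    - [0, 0, -0.85, 0, 0, 0]
    - [0, 0, -0.95, 0, 0, 0]
    - [0, 0, -0.95, 0, 0, 0]
  hand: -0.36

```text
time_s: 49.22
tcp_pos: [0.5925, 0.2902, 0.2605]
eef_rot: [179.8, 0.3, -173.5]
contact_force: [0.7, 0.0, -0.0]
gripper_width: 0.0594
```

Call:
apply_moves:
  moves:
    - [-0.02, -0.21, 0, 0, 0, 0]
    - [-0.045, -0.43, 0, 0, 0, 0]
    - [-0.07, -0.65, 0, 0, 0, 0]
    - [-0.095, -0.86, 0, 0, 0, 0]
    - [-0.1, -0.98, 0, 0, 0, 0]
    - [-0.1, -0.98, 0, 0, 0, 0]

```text
time_s: 49.98
tcp_pos: [0.6342, 0.0962, 0.2588]
eef_rot: [179.8, 0.2, -173.7]
contact_force: [-0.1, -0.2, -0.2]
gripper_width: 0.0594
```

Call:
apply_moves:
  moves:
    - [-0.02, -0.21, 0, 0, 0, 0]
    - [-0.045, -0.43, 0, 0, 0, 0]
    - [-0.07, -0.65, 0, 0, 0, 0]
    - [-0.07, -0.65, 0, 0, 0, 0]

```text
time_s: 50.48
tcp_pos: [0.6626, -0.033, 0.2573]
eef_rot: [179.8, 0.1, -173.8]
contact_force: [-0.1, 0.5, -1.0]
gripper_width: 0.0597
```

```bash
python3 wt.py 26 2; python3 blk.py 26; python3 - <<'E'
from h import *
from plant import imaging
for n in ["scene","side"]:
    p=cv2.imread(f"pics/{n}_26.png");d=np.load(f"pics/{n}_26.npy");i=imaging.camera_info(n)
    W,C=cloud(n,d,i,p); hsv=cv2.cvtColor(C[None],cv2.COLOR_BGR2HSV)[0]
    m=(hsv[:,0]>18)&(hsv[:,0]<36)&(hsv[:,1]>110)&(np.hypot(W[:,0]-.591,W[:,1]-.29)<.035)&(W[:,2]>.06)
    q=W[m]; z=np.percentile(q[:,2],97); t=q[q[:,2]>z-.004]; print(n,"pin top z",np.median(t[:,2]),cv2.minAreaRect((t[:,:2]*1000).astype(np.float32)))
E
```

```text
F [-0.12  0.92  0.08] std [0.3  0.31 0.16]
50.575 [ 0.6623 -0.031   0.2577] [ 1.7979e+02  1.1000e-01 -1.7368e+02] 0.059703740153756055 [ 14.  18.   2.  -0. -73. -98.] [-1.130e+00 -5.564e+01  2.986e+01  7.140e+00 -8.000e-02  5.000e-02]
scene block x 0.478 y -0.295 303 x 81 yaw -6.1
scene pack x 0.375 y 0.262 61 x 33 yaw 6.1 top z mode 0.1035
scene pack x 0.458 y -0.293 63 x 31 yaw -4.2 top z mode 0.1125
scene pack x 0.532 y -0.301 63 x 31 yaw -6.0 top z mode 0.1125
side block x 0.477 y -0.293 300 x 85 yaw -5.9
side block x 0.471 y 0.277 300 x 82 yaw 6.0
side pack x 0.374 y 0.267 60 x 30 yaw 5.7 top z mode 0.1025
side pack x 0.449 y 0.274 61 x 30 yaw 7.4 top z mode 0.1025
side pack x 0.456 y -0.290 58 x 35 yaw -6.8 top z mode 0.1115
side pack x 0.526 y 0.282 60 x 31 yaw 4.8 top z mode 0.1025
side pack x 0.529 y -0.295 59 x 33 yaw -15.3 top z mode 0.1115
scene pin top z 0.09781172160611412 ((593.0243530273438, 287.9705810546875), (21.745393753051758, 21.006460189819336), 5.953248023986816)
side pin top z 0.0969560545021656 ((591.2294311523438, 292.2933349609375), (22.64020347595215, 21.60484504699707), 5.492641925811768)
```

View pics/scene_26.png

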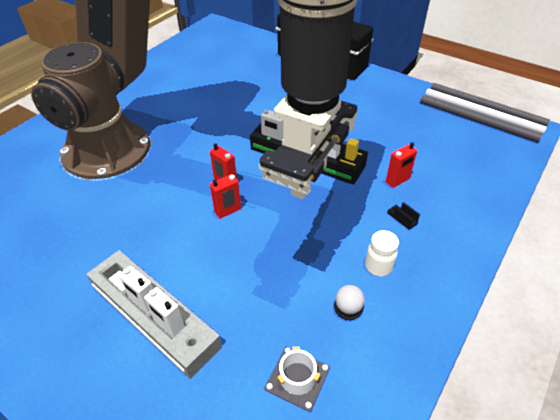

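View pics/side_26.png

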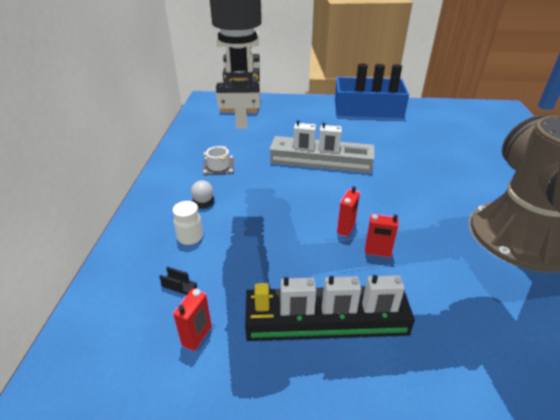

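```bash
python3 -c "
from plant import r
print(r.close_job())"
```

```text
the job is handed in; nothing more can be done
None
```

All five packs are put away by weight and the interlock pin is fully home in the charging dock. I handed the job in at about 51 s of the 210 s allowed, and the hand-in gave no verdict.

- **Heavy packs:** three weighed about 3.6–3.9 N and stand in the charging dock. Their tops measured 102.5–104.5 mm, so the undersides are at about 8–9 mm and the floors are sunk.
- **Light packs:** two weighed about 1.1–1.5 N and stand in rack slots 1 and 2. Their tops measured 110.5–112.5 mm, so the undersides are at about 16–17 mm and the floors are up.
- **Pin:** it stopped with about 5 N of push at the height it had when parked in the rack. Its top measured 97–98 mm in the final pictures, against 98 mm when fully home, and its centre is about 1 mm from the opening.
- **Knocked dock:** the dock shifted about 15 mm while I carried the last pack. I measured it again before placing that pack and the pin. The packs already in it stayed seated.
- **Bystanders:** nothing came near the jar, clip, grille ball or the red look-alikes. They show in their starting places in the last pictures, though I did not measure their positions.

**Limits of the checks:** the two cameras disagree by up to about 5 mm sideways, so I used their average. In the last scene picture the arm hid two of the dock packs. Those two were confirmed from the side view only.

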